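# Load the slide stainer from the drying drawer and start it

## Robot

A 6-joint arm with a two-finger parallel gripper is mounted at the origin on the work surface. World frame = base frame: x ahead of the robot, y to its left, z up, the work surface at z = 0. Lengths are in m, angles in rad, forces in N, time in s.
With the tool pointing down it reaches from about 0.425 to 0.95 m from the base axis. Payload 3.5 kg.
Tool frame: the origin (TCP) lies at the very end of the fingers, on their centre line; the grasp point (between the pads) lies 19 mm behind it (ctrl.pinch_z is the distance from the TCP to the grasp point, in m); z points along the fingers, y is the line along which they close (so a half turn about z gives the same grasp; the last joint's range is limited). The gripper opens to 85 mm and grips with 20 to 120 N. Pads are 22 mm wide; open, the fingers measure 114 mm over their backs; the gripper's body (76 mm by 85 mm) begins 54 mm behind the grasp point. The pads swing forward as they close: fully open they stand 13 mm farther back than shut.
Start: joints at [-1.454, 0.286, 1.577, -0, 1.279, -0.15], TCP at [0.178, -0.651, 0.231] pointing down, gripper open.
Joint ranges: [-2.77, 2.77], [-0.9, 2.22], [0.21, 2.48], [-1.53, 4.67], [0.24, 2.81], [-2.84, 2.84]. Speed limits (rad/s): [2.79, 2.79, 3.14, 3.14, 3.14, 3.14].

## Interface

Orientations are given as a unit quaternion [x, y, z, w].
In Python, from plant import ctrl gives the robot as it stands. The module is installed in compiled form; this text tells all that it offers.
- The arm moves only by the shell command python3 -m crank 'ROWS' [OPENING] [FORCE]. ROWS is JSON, a list of rows, each a list of 6 numbers: the shift along the tool's x, y, z in cm, then the turn, a rotation vector about the tool's x, y, z in rad. In form: [[tx, ty, tz, rx, ry, rz], ...]. A call has 1 to 10 rows; each row is the pose to reach, as a shift and turn from the pose commanded when the call began, along the tool's axes at that moment; what a row does not reach only later rows make up. A row lasts 1/10 s, in which the tool goes at most 50 mm and 8.59 degrees, less where a joint would pass 70% of its speed; a pose out of reach is approached as far as the arm can. A call with a gripper value outside its range is refused whole. OPENING is the opening, from 0 (shut) to 1 (fully open), set as the call begins (- or left out, the last holds). The fingers move at their own pace and stop on an object; FORCE is the grip in N (left out, the last holds). Time passes only in rows, so rows that repeat a pose let the fingers close. It gives the time, the measured TCP pose, the force, the opening and the grip force at its end, in the units of the state.
- ctrl.get_state(): the state, without advancing time (a new reading comes with each control period).
- ctrl.read_camera(name): name is "side" or "top"; returns (picture, depth): 480x640x3 uint8, blue, green, red; 480x640 float32, m along the optical axis (not along the pixel's ray), 0 where there is no reading.
- ctrl.camera_info(name): a dict with "K" (3x3 intrinsics, pixels), "origin" and "orientation" of the camera in the world. Camera axes: x right, y down, z forward; pixel columns grow to the right and rows downward; lengths in m; the calibration is good to about 2 mm. A picture is of the moment at which its call begins. camera_info takes no time and is no camera call.
- ctrl.sign_off(): hands the job in; it is judged then, once.
The state is a dict: "time": time; "qpos": joint angles; "dq": joint speeds; "joint_efforts": joint torques, N m; "eef_pos": TCP position; "tcp_rot": TCP orientation; "contact_force": force on the tool from outside, world axes, zero at the start; "wrist_torque": the same for the moment, N m; "opening": opening from 0.0 (shut) to 1.0 (fully open); "finger_force": force on a finger pad.
Only numpy, scipy, OpenCV 4.12 (cv2) and the standard library are available. Lean on these libraries where they do the work, as an engineer would, in place of code of your own. Each camera call takes 0.05 s, during which the arm holds its last target. There are 200 camera calls.

## Task

Load the slide stainer with the dried slides: pull the drawer of the slide dryer right out to its stop and hang every slide rack you find in it by its eye on the stainer's pegs, one rack to a peg, any pegs you like. Once all of them are hanging, push the drawer fully shut, press the stainer's black start plunger all the way down to its stop and let go of it. Leave the things standing about the bench where they are and upright.

Things in the scene. Friction and masses are not known exactly. Their poses are not given: they have to be found in the camera images.
- stainer: bench slide stainer, white, 400 mm wide, fixed, left or right on the bench, turned a little. x points away from the robot, y left, z up (at yaw 0); origin 20 mm behind the hanging points. Four steel pegs (9 mm thick, 80 mm apart) with rising tips stick out to -x from a cross-beam, each over an open dish (rim 88 mm above the bench). In front a console 60 mm high, x -0.18 to -0.095.
- peg0 (a point): point on the axis of peg 0 (peg0 leftmost, at +y; peg3 at -y), its hanging place, 235 mm above the bench; axes as the stainer. The peg is level from the cross-beam, 77 mm behind it (+x), to 35 mm in front (-x), then rises straight at 55 deg to its tip, 57 mm in front, 32 mm above the axis. The eye centre of a hanging rack is 9.5 mm below the axis.
- peg1 (a point): point on the axis of peg 1 (peg0 leftmost, at +y; peg3 at -y), its hanging place, 235 mm above the bench; axes as the stainer. The peg is level from the cross-beam, 77 mm behind it (+x), to 35 mm in front (-x), then rises straight at 55 deg to its tip, 57 mm in front, 32 mm above the axis. The eye centre of a hanging rack is 9.5 mm below the axis.
- peg2 (a point): point on the axis of peg 2 (peg0 leftmost, at +y; peg3 at -y), its hanging place, 235 mm above the bench; axes as the stainer. The peg is level from the cross-beam, 77 mm behind it (+x), to 35 mm in front (-x), then rises straight at 55 deg to its tip, 57 mm in front, 32 mm above the axis. The eye centre of a hanging rack is 9.5 mm below the axis.
- peg3 (a point): point on the axis of peg 3 (peg0 leftmost, at +y; peg3 at -y), its hanging place, 235 mm above the bench; axes as the stainer. The peg is level from the cross-beam, 77 mm behind it (+x), to 35 mm in front (-x), then rises straight at 55 deg to its tip, 57 mm in front, 32 mm above the axis. The eye centre of a hanging rack is 9.5 mm below the axis.
- start_top (a point): centre of the top of the stainer's start plunger, a black mushroom head 34 mm across on the console near its -y end, 100 mm above the bench when released; it is pressed straight down
- start (a joint): start plunger: 0 released, 0.010 m fully down at its stop; spring return, 4 N to begin to move and 8 N at the stop
- drawer (a joint): the slide dryer's one drawer: 0 shut, 0.130 m fully out at its stop; slides along -x of handle; 2 N of friction; stays where left. The dryer is a white cabinet, 170 deep, 336 wide, 195 mm high, fixed, on the other side from the stainer, front to the robot. Drawer front 186 mm high; tray floor 30 mm above the bench, four pockets side by side, each 98 (x) by 56 (y), 34 mm deep.
- handle (a point): middle of the drawer's handle, a level steel bar 120 mm long along y, 11 mm thick, 35 mm clear of the drawer's face, 158 mm above the bench (37 mm below the dryer's top); moves with the drawer. Axes as the dryer's: x into the dryer, z up. The tray's pocket centres lie 102 mm behind it (+x), 39 and 117 mm to either side.
- rack0: steel slide rack of glass slides, one to a pocket in the drawer, about 0.16 kg; absent in some starts. Basket 84 (x) by 46 (y), 30 mm high; over it a thin bail to a square eye plate 44 by 44, 8 mm thick; 134 mm high in all. Origin: centre of the underside, z up; x along the slides and the axis of the eye. A half turn about z makes no difference.
- rack1: steel slide rack of glass slides, one to a pocket in the drawer, about 0.16 kg; absent in some starts. Basket 84 (x) by 46 (y), 30 mm high; over it a thin bail to a square eye plate 44 by 44, 8 mm thick; 134 mm high in all. Origin: centre of the underside, z up; x along the slides and the axis of the eye. A half turn about z makes no difference.
- rack2: steel slide rack of glass slides, one to a pocket in the drawer, about 0.16 kg; absent in some starts. Basket 84 (x) by 46 (y), 30 mm high; over it a thin bail to a square eye plate 44 by 44, 8 mm thick; 134 mm high in all. Origin: centre of the underside, z up; x along the slides and the axis of the eye. A half turn about z makes no difference.
- rack3: steel slide rack of glass slides, one to a pocket in the drawer, about 0.16 kg; absent in some starts. Basket 84 (x) by 46 (y), 30 mm high; over it a thin bail to a square eye plate 44 by 44, 8 mm thick; 134 mm high in all. Origin: centre of the underside, z up; x along the slides and the axis of the eye. A half turn about z makes no difference.
- eye0 (a point): centre of the round hole (28 mm diameter) in the eye plate of rack0, 112 mm above the rack's underside; the hole runs along the rack's x, and the plate's two upright edges, 44 mm apart along y, can be gripped from above
- eye1 (a point): centre of the round hole (28 mm diameter) in the eye plate of rack1, 112 mm above the rack's underside; the hole runs along the rack's x, and the plate's two upright edges, 44 mm apart along y, can be gripped from above
- eye2 (a point): centre of the round hole (28 mm diameter) in the eye plate of rack2, 112 mm above the rack's underside; the hole runs along the rack's x, and the plate's two upright edges, 44 mm apart along y, can be gripped from above
- eye3 (a point): centre of the round hole (28 mm diameter) in the eye plate of rack3, 112 mm above the rack's underside; the hole runs along the rack's x, and the plate's two upright edges, 44 mm apart along y, can be gripped from above
- tip_box: pipette tip box, 80 by 120 by 56 mm, standing on the dryer's top; leave it
- tube_rack: white tube rack, 50 by 120 mm, 59 mm high with its tubes, on the bench between robot and machines; leave it
- timer: small white bench timer, 50 by 60 by 22 mm, on the stainer's console at its +y end; leave it
- amber_bottle: amber glass bottle, 72 mm across, 170 mm high, at the left of the bench; leave it
- white_bottle: white plastic jar, 80 mm across, 150 mm high, at the right of the bench; leave it
- beaker: glass beaker, 72 mm across, 90 mm high, at the left of the bench; leave it
- slide_box: flat closed slide box, 90 by 110 by 35 mm, at the right of the bench; leave it

How it is judged:
On the way, in this order (a step that is already met when the one before it is completed fails the run):
1. the drawer is pulled out to its stop (within 8 mm) (value of joint drawer above 0.122 m), for 0.1 s.
2. every slide rack hangs by its eye on a peg, one rack to a peg (((x of eye0 in the frame of peg0 between -0.045 and 0.078 m and y of eye0 in the frame of peg0 between -0.012 and 0.012 m and z of eye0 in the frame of peg0 between -0.016 and 0 m) or (x of eye0 in the frame of peg1 between -0.045 and 0.078 m and y of eye0 in the frame of peg1 between -0.012 and 0.012 m and z of eye0 in the frame of peg1 between -0.016 and 0 m) or (x of eye0 in the frame of peg2 between -0.045 and 0.078 m and y of eye0 in the frame of peg2 between -0.012 and 0.012 m and z of eye0 in the frame of peg2 between -0.016 and 0 m) or (x of eye0 in the frame of peg3 between -0.045 and 0.078 m and y of eye0 in the frame of peg3 between -0.012 and 0.012 m and z of eye0 in the frame of peg3 between -0.016 and 0 m)) and angle between each of rack0, rack1, rack2, rack3's own z axis and vertical below 1.2 rad and ((x of eye1 in the frame of peg0 between -0.045 and 0.078 m and y of eye1 in the frame of peg0 between -0.012 and 0.012 m and z of eye1 in the frame of peg0 between -0.016 and 0 m) or (x of eye1 in the frame of peg1 between -0.045 and 0.078 m and y of eye1 in the frame of peg1 between -0.012 and 0.012 m and z of eye1 in the frame of peg1 between -0.016 and 0 m) or (x of eye1 in the frame of peg2 between -0.045 and 0.078 m and y of eye1 in the frame of peg2 between -0.012 and 0.012 m and z of eye1 in the frame of peg2 between -0.016 and 0 m) or (x of eye1 in the frame of peg3 between -0.045 and 0.078 m and y of eye1 in the frame of peg3 between -0.012 and 0.012 m and z of eye1 in the frame of peg3 between -0.016 and 0 m)) and ((x of eye2 in the frame of peg0 between -0.045 and 0.078 m and y of eye2 in the frame of peg0 between -0.012 and 0.012 m and z of eye2 in the frame of peg0 between -0.016 and 0 m) or (x of eye2 in the frame of peg1 between -0.045 and 0.078 m and y of eye2 in the frame of peg1 between -0.012 and 0.012 m and z of eye2 in the frame of peg1 between -0.016 and 0 m) or (x of eye2 in the frame of peg2 between -0.045 and 0.078 m and y of eye2 in the frame of peg2 between -0.012 and 0.012 m and z of eye2 in the frame of peg2 between -0.016 and 0 m) or (x of eye2 in the frame of peg3 between -0.045 and 0.078 m and y of eye2 in the frame of peg3 between -0.012 and 0.012 m and z of eye2 in the frame of peg3 between -0.016 and 0 m)) and ((x of eye3 in the frame of peg0 between -0.045 and 0.078 m and y of eye3 in the frame of peg0 between -0.012 and 0.012 m and z of eye3 in the frame of peg0 between -0.016 and 0 m) or (x of eye3 in the frame of peg1 between -0.045 and 0.078 m and y of eye3 in the frame of peg1 between -0.012 and 0.012 m and z of eye3 in the frame of peg1 between -0.016 and 0 m) or (x of eye3 in the frame of peg2 between -0.045 and 0.078 m and y of eye3 in the frame of peg2 between -0.012 and 0.012 m and z of eye3 in the frame of peg2 between -0.016 and 0 m) or (x of eye3 in the frame of peg3 between -0.045 and 0.078 m and y of eye3 in the frame of peg3 between -0.012 and 0.012 m and z of eye3 in the frame of peg3 between -0.016 and 0 m)) and distance between each of eye1, eye2, eye3 and eye0 above 0.05 m and distance between each of eye2, eye3 and eye1 above 0.05 m and distance between eye3 and eye2 above 0.05 m), for 0.3 s.
3. then the start plunger is pressed down to its stop (within 1.5 mm) (value of joint start above 0.0085 m), for 0.1 s.
At the end, for the whole second after the job is handed in: each rack present hangs on its own peg, basket down (eye centre 0 to 16 mm below the peg axis, within 12 mm sideways, 45 mm in front to 78 mm behind the hanging point); drawer shut within 8 mm; start plunger up again (all of step 2 and value of joint drawer below 0.008 m and value of joint start below 0.002 m); the robot touches nothing.
It fails at once if one of the bystanders is moved more than 40 mm (distance of any of tip_box, tube_rack, timer, amber_bottle, white_bottle, beaker, slide_box from where it was at the start of the episode above 0.04 m).
It fails at once if a bottle or the beaker is tipped over (angle between any of amber_bottle, white_bottle, beaker's own z axis and vertical above 0.5 rad).
Of rack0, rack1, rack2, rack3 only 2 to 4 are there at a start; the rules pass over those that are not, and their reading is None.
At some moment in a run one of rack0, rack1, rack2, rack3 may be knocked a few centimetres aside while the robot is not near it.
It also fails if it takes over 210 s, if anything falls off the work surface, if the arm or the gripper's body presses on something with over 40 N, if the wrist force passes 120 N, or if a joint passes its speed limit or range.

## Working session

There is one attempt and no reset: what is moved stays moved. The work goes in short steps, Python scripts to look and compute and a shell command to move; the robot and the scene stay as the last step left them, time stands still between calls to the robot, and variables do not carry over. Pictures are saved under pics/ and viewed, at most 14 in all, crops included, and the job is handed in when it is done.

```bash
mkdir -p pics; cat > h.py <<'E'
import numpy as np, cv2
from plant import ctrl
from scipy.spatial.transform import Rotation as R
def cam(n):
    i=ctrl.camera_info(n); return np.array(i["K"]),np.array(i["origin"]),R.from_quat(i["orientation"]).as_matrix() if np.size(i["orientation"])==4 else np.array(i["orientation"])
def shot(n,f):
    p,d=ctrl.read_camera(n); cv2.imwrite(f"pics/{f}.png",p); np.save(f"pics/{f}.npy",d); return p,d
def cloud(n,d):
    K,o,M=cam(n); v,u=np.mgrid[:480,:640]
    P=np.stack([(u-K[0,2])/K[0,0]*d,(v-K[1,2])/K[1,1]*d,d],-1)@M.T+o
    P[d==0]=np.nan; return P
def proj(n,P):
    K,o,M=cam(n); c=(np.atleast_2d(P)-o)@M; q=c@K.T; return q[:,:2]/q[:,2:]
def delta(target):  # world shift -> tool cm
    s=ctrl.get_state(); return R.from_quat(s["tcp_rot"]).inv().apply(np.array(target)-s["eef_pos"])*100
E
python3 - <<'E'
from h import *
for n in ("side","top"):
    shot(n,n+"0"); print(n,cam(n))
s=ctrl.get_state(); print(s); print(R.from_quat(s["tcp_rot"]).as_matrix())
E
```

```text
side (array([[449.27514535,   0.        , 319.95974005],
       [  0.        , 449.27514535, 234.77475627],
       [  0.        ,   0.        ,   1.        ]]), array([-0.15487237,  0.77791101,  0.96358828]), array([[-0.75389802, -0.38664957,  0.53116842],
       [-0.65664782,  0.46959444, -0.59016498],
       [-0.0212467 , -0.79371479, -0.60791891]]))
top (array([[595.66508268,   0.        , 326.59128135],
       [  0.        , 595.66508268, 232.77136848],
       [  0.        ,   0.        ,   1.        ]]), array([ 0.22596295, -0.00206276,  1.99207001]), array([[ 0.02449598, -0.98540432,  0.16845852],
       [-0.99959774, -0.02655252, -0.00996587],
       [ 0.01429341, -0.16814663, -0.98565836]]))
{'time': 0.1, 'qpos': array([-1.45401092e+00,  2.87109549e-01,  1.57806848e+00,  1.24558344e-05,
        1.27862134e+00, -1.50011100e-01]), 'dq': array([-0.0010493 , -0.00147949, -0.00252039, -0.00146372,  0.00041531,
       -0.00059087]), 'joint_efforts': array([ 2.27910359e-04, -4.07299089e+01, -2.93697166e+01, -1.68801339e-04,
        3.40749903e-03,  7.70606107e-06]), 'eef_pos': array([ 0.17791059, -0.65049495,  0.23004335]), 'tcp_rot': array([ 9.91115276e-01,  1.33001101e-01,  2.42902797e-05, -1.10310888e-03]), 'contact_force': array([-0.06935372, -0.38952271,  0.29935078]), 'wrist_torque': array([ 0.00551553, -0.00938128, -0.00785808]), 'finger_force': 0.0, 'opening': 0.999855804210928}
[[ 9.64621413e-01  2.63638900e-01 -2.45280458e-04]
 [ 2.63638793e-01 -9.64618980e-01  2.19307740e-03]
 [ 3.41578327e-04 -2.18015486e-03 -9.99997565e-01]]
```

View pics/top0.png

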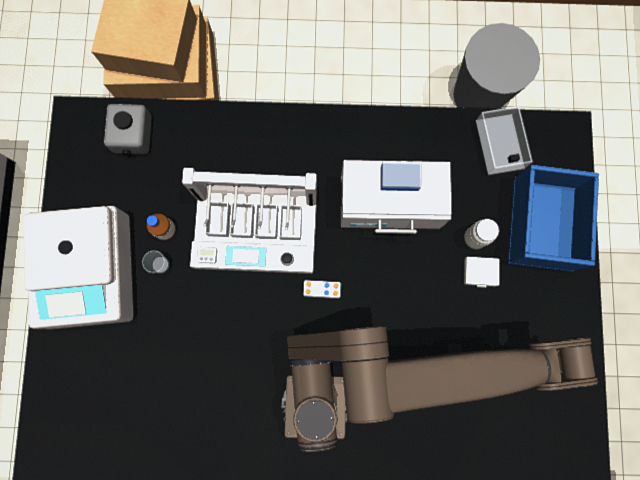

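View pics/side0.png

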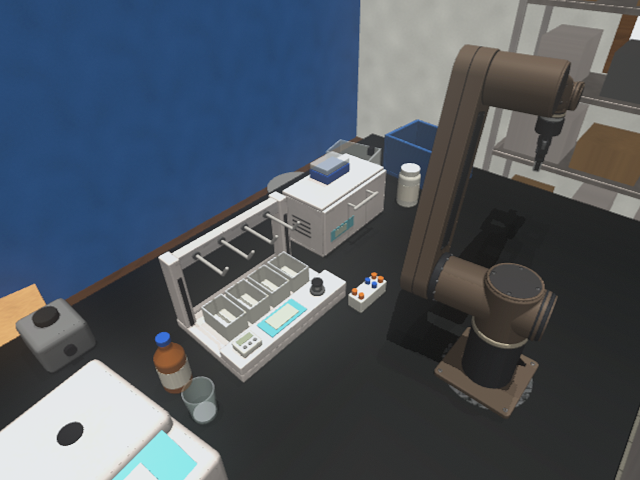

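The top view shows the stainer at (190–317, 170–272) with four pegs around x≈207–287 px, and the plunger at (287,259). The dryer is at (341–451, 160–230), with its handle at (396,232) and the tip box on top. The tube rack is at (322,289).

```bash
python3 - <<'E'
from h import *
for n in ("top","side"):
    d=np.load(f"pics/{n}0.npy"); P=cloud(n,d); X,Y,Z=P[...,0],P[...,1],P[...,2]
    def rect(m,t):
        q=P[m][:,:2].astype(np.float32)
        if len(q)<5: print(n,t,len(q)); return
        r=cv2.minAreaRect(q*1000); print(n,t,len(q),np.round(r[0],1),np.round(r[1],1),round(r[2],2),"zmed",np.round(np.nanmedian(Z[m]),4), "med",np.round(np.median(q,0),4))
    dr=(Y<0)&(X>0.55)&(X<0.98)&(Y>-0.45)
    rect(dr&(abs(Z-.195)<.012)&(Y<-.03),"dryertop")
    rect(dr&(abs(Z-.16)<.012)&(X<0.77),"handle")
    st=(Y>0.0)&(Y<.47)&(X>.5)&(X<.98)
    rect(st&(Z>.30),"beam>.3")
    rect(st&(abs(Z-.06)<.008),"console")
    rect(st&(abs(Z-.1)<.006),"plunger z.1")
    rect(st&(Z>.222)&(Z<.28),"pegs")
    m=st&(Z>.215)&(Z<.29)
    k,l,s,c=cv2.connectedComponentsWithStats(m.astype(np.uint8))
    for i in range(1,k):
        if s[i,4]>15:
            q=P[l==i]; a=q[np.argsort(q[:,0])]; print(s[i],"near",a[:5].mean(0).round(4),"far",a[-5:].mean(0).round(4),"zmax",q[:,2].max().round(4))
E
```

```text
top dryertop 4822 [ 678.3 -234.8] [184.8 336.1] 0.6 zmed 0.1938 med [ 0.6617 -0.2207]
top handle 324 [ 593.5 -216.4] [352.2 108.2] 71.84 zmed 0.1605 med [ 0.5862 -0.2311]
top beam>.3 0
top console 766 [600.2 219.1] [397.8 205.5] 89.16 zmed 0.0598 med [0.5121 0.2317]
top plunger z.1 60 [601.1 222.5] [391.4 156.4] 83.43 zmed 0.096 med [0.6141 0.2251]
top pegs 2284 [618.3 218.8] [399.5 177.8] 89.22 zmed 0.2528 med [0.6727 0.2177]
[ 182  168  134   62 2333] near [0.5293 0.1324 0.2662] far [0.709  0.3996 0.2551] zmax 0.2775
side dryertop 2486 [ 680.4 -235.3] [186.2 340.5] 0.47 zmed 0.1954 med [ 0.6537 -0.1814]
side handle 708 [ 606.1 -207.5] [372.9 145.4] 65.81 zmed 0.161 med [ 0.5923 -0.1718]
side beam>.3 0
side console 1590 [602.7 218.6] [398.9 212.1] 88.86 zmed 0.0606 med [0.5441 0.2388]
side plunger z.1 98 [675.6 216.1] [400.5  51.5] 87.36 zmed 0.1002 med [0.665  0.3962]
side pegs 2988 [620.6 217.6] [400.1 179.3] 88.91 zmed 0.2481 med [0.672  0.2538]
[ 158  191  142   88 3186] near [0.5315 0.1799 0.2697] far [0.7119 0.3976 0.251 ] zmax 0.2745
```

```bash
python3 - <<'E'
from h import *
for n in ("top","side"):
    d=np.load(f"pics/{n}0.npy"); P=cloud(n,d); X,Y,Z=P[...,0],P[...,1],P[...,2]
    st=(Y>0.03)&(Y<.40)&(X>.5)&(X<.655)
    for k in range(4):
        yc=.338-.08*k
        m=st&(Z>.2)&(Z<.29)&(abs(Y-yc)<.03); q=P[m]
        if len(q)<8: print(n,k,len(q)); continue
        lv=q[q[:,0]>.56]; f=np.polyfit(lv[:,0],lv[:,1],1) if len(lv)>5 else None
        tip=q[q[:,0]<q[:,0].min()+.008]
        print(n,"peg",k,len(q),"y@.59",np.polyval(f,.59).round(4),"slope",f[0].round(4),"zlev max",lv[:,2].max().round(4),np.median(lv[:,2]).round(4),"tip",q[:,0].min().round(4),tip.mean(0).round(4))
    m=(Z>.30-.05)&(X>.655)&(X<.75)&(Y>-.02)&(Y<.45); q=P[m]; f=np.polyfit(q[:,1],q[:,0],1); print("beam yaw",f, q[:,0].min())
    h=(Y>-.3)&(Y<-.1)&(X<.583)&(X>.53)&(Z>.14)&(Z<.18); q=P[h]
    print(n,"handle",len(q),q.min(0).round(4),q.max(0).round(4),q.mean(0).round(4),np.polyfit(q[:,1],q[:,0],1))
    g=(X>.49)&(X<.6)&(Y>.02)&(Y<.15)&(Z>.085)&(Z<.108); q=P[g]; print(n,"plunger",len(q),q.mean(0).round(4),q.min(0).round(4),q.max(0).round(4))
    t=(X>.35)&(X<.48)&(Y>-.1)&(Y<.15)&(Z>.02)&(Z<.1); q=P[t]; print("tube",q.min(0).round(3),q.max(0).round(3))
    t=(Z>.215)&(Y<-.05)&(Y>-.4)&(X>.6)&(X<.8); q=P[t]; print("tip",q.min(0).round(3),q.max(0).round(3))
E
```

```text
top peg 0 117 y@.59 0.3387 slope -0.018 zlev max 0.2475 0.2375 tip 0.5336 [0.5369 0.3397 0.2674]
top peg 1 118 y@.59 0.2587 slope -0.0161 zlev max 0.249 0.2379 tip 0.5331 [0.5366 0.259  0.2663]
top peg 2 119 y@.59 0.1788 slope -0.0224 zlev max 0.248 0.2389 tip 0.5288 [0.533  0.1799 0.2669]
top peg 3 121 y@.59 0.0991 slope -0.0223 zlev max 0.2496 0.2381 tip 0.5288 [0.5319 0.1001 0.2666]
beam yaw [0.01472375 0.67867103] 0.655308540320876
top handle 191 [ 0.5465 -0.2998  0.1486] [ 0.5829 -0.1719  0.1741] [ 0.5563 -0.2357  0.1609] [0.02008407 0.56099962]
top plunger 53 [0.559  0.1131 0.0908] [0.5345 0.0654 0.0851] [0.599  0.149  0.1014]
tube [ 0.35 -0.07  0.02] [0.48 0.15 0.1 ]
tip [ 0.67  -0.3    0.215] [ 0.754 -0.181  0.264]
side peg 0 140 y@.59 0.3387 slope -0.0265 zlev max 0.2429 0.2385 tip 0.5351 [0.5394 0.3396 0.2657]
side peg 1 134 y@.59 0.2589 slope -0.0172 zlev max 0.2418 0.2387 tip 0.5317 [0.5361 0.2598 0.2684]
side peg 2 130 y@.59 0.1795 slope -0.0256 zlev max 0.2446 0.2391 tip 0.5313 [0.5346 0.1801 0.2684]
side peg 3 124 y@.59 0.0992 slope -0.0223 zlev max 0.2421 0.2384 tip 0.5307 [0.5345 0.0996 0.2674]
beam yaw [0.01588844 0.6789232 ] 0.6554650285947831
side handle 126 [ 0.5475 -0.2953  0.1553] [ 0.5818 -0.1741  0.1678] [ 0.5577 -0.2318  0.1621] [-0.00082826  0.55747353]
side plunger 115 [0.5631 0.1121 0.0881] [0.5365 0.0621 0.085 ] [0.5998 0.1499 0.0923]
tube [ 0.351 -0.074  0.02 ] [0.48 0.15 0.1 ]
tip [ 0.671 -0.301  0.215] [ 0.758 -0.179  0.256]
```

```bash
cat >> h.py <<'E'
def Rt(yaw,tilt=0): # tool x at yaw, pointing down; tilt>0 leans gripper body to +x of the yaw=0 axis
    return R.from_euler('z',yaw)*R.from_euler('y',tilt)*R.from_matrix(np.diag([1,-1,-1.]))
def row(p,R1):
    s=ctrl.get_state(); R0=R.from_quat(s["tcp_rot"])
    print("row",np.round(R0.inv().apply(np.array(p)-s["eef_pos"])*100,2),np.round((R0.inv()*R1).as_rotvec(),3))
def st():
    s=ctrl.get_state(); print("t",round(s["time"],2),"p",np.round(s["eef_pos"],4),"eul",np.round((R.from_quat(s["tcp_rot"])*R.from_matrix(np.diag([1,-1,-1.]))).as_euler('ZYX'),3),"F",np.round(s["contact_force"],1),"op",round(s["opening"],3),"ff",round(s["finger_force"],1),"q",np.round(s["qpos"],2))
E
python3 - <<'E'
from h import *
row([.553,-.235,.32],Rt(np.pi/2))
p=cv2.imread("pics/top0.png"); K,o,M=cam("top")
for n,box in (("top",(275,245,300,272)),("side",(305,272,330,298))):
    p=cv2.imread(f"pics/{n}0.png"); x0,y0,x1,y1=box; m=(p[y0:y1,x0:x1].max(2)<70).astype(np.uint8)
    k,l,s,c=cv2.connectedComponentsWithStats(m); i=1+np.argmax(s[1:,4]); u,v=c[i]+[x0,y0]; K,o,M=cam(n)
    r=M@[(u-K[0,2])/K[0,0],(v-K[1,2])/K[1,1],1]; print(n,s[i],u,v,[(o+r*(z-o[2])/r[2]).round(4) for z in (.095,.1)])
E
```

```text
row [ 47.14 -30.21  -8.91] [-0.002 -0.002 -1.304]
top [ 7  9 10  9 76] 286.4736842105263 257.94736842105266 [array([0.4649, 0.1053, 0.095 ]), array([0.4643, 0.105 , 0.1   ])]
side [  7   6  11  14 102] 316.5980392156863 283.9313725490196 [array([0.4635, 0.1103, 0.095 ]), array([0.4599, 0.1142, 0.1   ])]
```

```bash
python3 -m crank '[[0,0,-9,0,0,0],[0,0,-9,0,0,0],[47.1,-30.2,-8.9,0,0,-1.304],[47.1,-30.2,-8.9,0,0,-1.304],[47.1,-30.2,-8.9,0,0,-1.304],[47.1,-30.2,-8.9,0,0,-1.304],[47.1,-30.2,-8.9,0,0,-1.304],[47.1,-30.2,-8.9,0,0,-1.304],[47.1,-30.2,-8.9,0,0,-1.304],[47.1,-30.2,-8.9,0,0,-1.304]]' 0.45
python3 -c "
from h import *
st(); row([.553,-.235,.32],Rt(np.pi/2))"
```

```text
time: 1.1
eef_pos: [0.4467, -0.3521, 0.3201]
tcp_rot: [0.741, 0.672, 0.0, -0.0]
contact_force: [1.1, -0.4, 0.7]
opening: 0.447
finger_force: 0.0
t 1.1 p [ 0.4467 -0.3521  0.3201] eul [ 1.473 -0.     0.   ] F [ 1.1 -0.4  0.7] op 0.447 ff 0.0 q [-0.85 -0.    1.74  0.    1.41 -0.75]
row [1.27e+01 9.43e+00 1.00e-02] [-0.    -0.    -0.098]
```

```bash
python3 -m crank '[[12.7,9.4,0,0,0,-0.098],[12.7,9.4,0,0,0,-0.098],[12.7,9.4,0,0,0,-0.098],[12.7,9.4,0,0,0,-0.098],[12.7,9.4,0,0,0,-0.098],[12.7,9.4,0,0,0,-0.098],[12.7,9.4,0,0,0,-0.098]]'
python3 -c "
from h import *
st(); row([.553,-.235,.139],Rt(np.pi/2))"
```

```text
time: 1.8
eef_pos: [0.5516, -0.2389, 0.3204]
tcp_rot: [0.71, 0.704, -0.0, -0.0]
contact_force: [-0.5, -0.5, 0.4]
opening: 0.45
finger_force: 0.0
t 1.8 p [ 0.5516 -0.2389  0.3204] eul [1.563e+00 0.000e+00 1.000e-03] F [-0.5 -0.5  0.4] op 0.45 ff 0.0 q [-0.58  0.07  1.66 -0.    1.41 -0.57]
row [ 0.39  0.15 18.14] [-0.001  0.    -0.008]
```

```bash
python3 -m crank '[[0.3,0.1,4,0,0,0],[0.3,0.1,8,0,0,0],[0.3,0.1,12,0,0,0],[0.3,0.1,15,0,0,0],[0.3,0.1,17,0,0,0],[0.3,0.1,18,0,0,0],[0.3,0.1,18,0,0,0]]' && python3 -m crank '[[0,0,0,0,0,0],[0,0,0,0,0,0],[0,0,0,0,0,0],[0,0,0,0,0,0],[0,0,0,0,0,0],[0,0,0,0,0,0]]' 0 60
python3 -c "
from h import *
st(); shot('side','side1')"
```

```text
time: 2.5
eef_pos: [0.5503, -0.2362, 0.1439]
tcp_rot: [0.71, 0.705, -0.002, -0.003]
contact_force: [-19.7, 3.3, 16.9]
opening: 0.45
finger_force: 1.5
time: 3.1
eef_pos: [0.5539, -0.2363, 0.1419]
tcp_rot: [0.709, 0.705, -0.001, 0.002]
contact_force: [-1.3, -2.6, 6.1]
opening: 0.099
finger_force: 58.5
t 3.1 p [ 0.5539 -0.2363  0.1419] eul [ 1.565e+00  3.000e-03 -1.000e-03] F [-1.3 -2.6  6.1] op 0.099 ff 58.5 q [-0.57  0.21  1.83 -0.    1.09 -0.56]
```

View pics/side1.png

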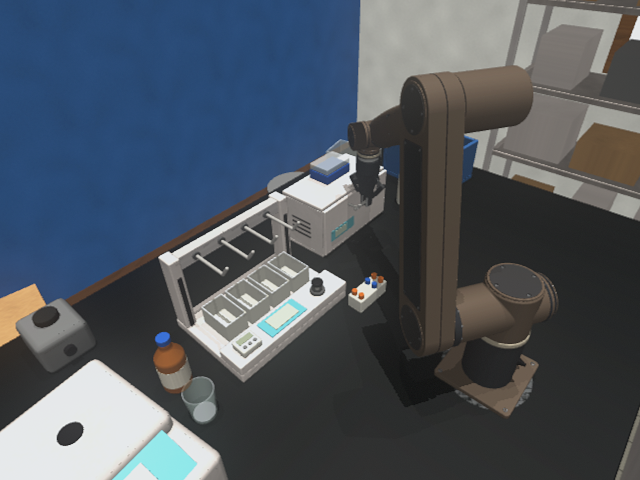

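The gripper is closed on the handle at about (368,195), so I'll pull the drawer.

```bash
python3 -m crank '[[0,-1,0,0,0,0],[0,-3,0,0,0,0],[0,-5,0,0,0,0],[0,-7,0,0,0,0],[0,-9,0,0,0,0],[0,-11,0,0,0,0],[0,-12.3,0,0,0,0],[0,-13,0,0,0,0],[0,-13.4,0,0,0,0],[0,-13.4,0,0,0,0]]' && python3 -m crank '[[0,0,0,0,0,0],[0,0,0,0,0,0],[0,0,0,0,0,0]]'
python3 -c "
from h import *
st()"
```

```text
time: 4.15
eef_pos: [0.4248, -0.2379, 0.142]
tcp_rot: [0.71, 0.704, 0.002, 0.011]
contact_force: [16.9, -10.6, -8.4]
opening: 0.101
finger_force: 59.1
time: 4.45
eef_pos: [0.4248, -0.2379, 0.142]
tcp_rot: [0.71, 0.704, 0.002, 0.01]
contact_force: [15.6, -10.5, -8.2]
opening: 0.102
finger_force: 59.2
t 4.45 p [ 0.4248 -0.2379  0.142 ] eul [ 1.563  0.011 -0.017] F [ 15.6 -10.5  -8.2] op 0.102 ff 59.2 q [-0.72 -0.05  2.12  0.    1.05 -0.71]
```

```bash
python3 -m crank '[[0,0.5,0,0,0,0],[0,0.5,0,0,0,0],[0,0.5,0,0,0,0],[0,0.5,-3,0,0,0],[0,0.5,-8,0,0,0],[0,0.5,-13,0,0,0],[0,0.5,-18,0,0,0],[0,0.5,-22,0,0,0],[0,0.5,-22,0,0,0]]' 0.45
python3 -m crank '[[23,0,-3,0,0,0],[23,0,-3,0,0,0.3],[23,0,-3,0,0,0.6],[23,0,-3,0,0,0.8],[23,0,-3,0,0,1],[23,0,-3,0,0,1.2],[23,0,-3,0,0,1.4],[23,0,-3,0,0,1.56],[23,0,-3,0,0,1.56],[23,0,-3,0,0,1.56]]' 0.72
python3 -c "
from h import *
st(); shot('side','side2'); shot('top','top2')"
```

```text
time: 5.35
eef_pos: [0.426, -0.2347, 0.3678]
tcp_rot: [0.709, 0.705, 0.001, 0.006]
contact_force: [0.7, -0.4, 0.6]
opening: 0.449
finger_force: 0.0
time: 6.35
eef_pos: [0.4252, -0.0033, 0.3887]
tcp_rot: [0.989, 0.145, -0.002, -0.001]
contact_force: [0.5, 0.1, -0.5]
opening: 0.722
finger_force: 0.0
t 6.35 p [ 0.4252 -0.0033  0.3887] eul [0.29  0.003 0.002] F [ 0.5  0.1 -0.5] op 0.722 ff 0.0 q [-0.25 -0.37  1.93  0.    1.58  1.03]
```

View pics/top2.png

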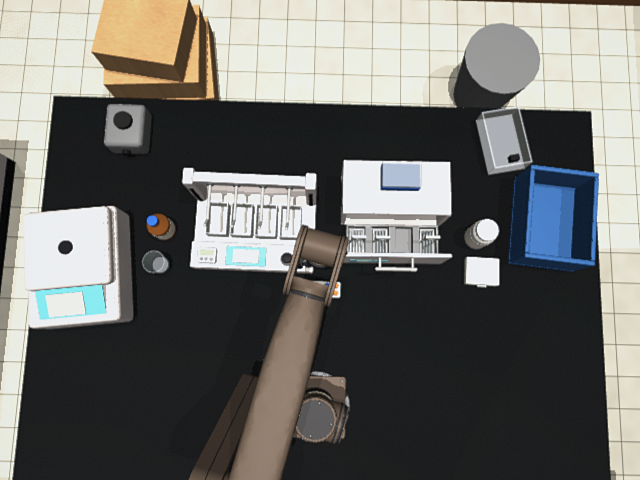

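Three racks are in the tray, at px (356,238), (381,240) and (428,238), and the third pocket is empty. Next I'll measure the eye plates.

```bash
python3 - <<'E'
from h import *
for n in ("top","side"):
    P=cloud(n,np.load(f"pics/{n}2.npy")); X,Y,Z=P[...,0],P[...,1],P[...,2]
    m=(X>.49)&(X<.575)&(Y<-.08)&(Y>-.40)&(Z>.125)&(Z<.19)
    k,l,s,c=cv2.connectedComponentsWithStats(m.astype(np.uint8))
    for i in range(1,k):
        if s[i,4]>5:
            q=P[l==i]; r=cv2.minAreaRect(q[:,:2].astype(np.float32)*1000); print(n,s[i],q.mean(0).round(4),np.percentile(q,3,0).round(3),np.percentile(q,97,0).round(3),np.round(r[2],1),np.round(r[1]))
    h=(Y>-.31)&(Y<-.16)&(X<.45)&(X>.40)&(Z>.14)&(Z<.18); q=P[h]
    print(n,"handle",len(q),q.min(0).round(4),q.max(0).round(4),q.mean(0).round(4))
for n in("top","side"):print(proj(n,[[.52,-.118,.16],[.52,-.352,.16]]).round())
p=cv2.imread("pics/top2.png")[205:275,330:460]; a=cv2.resize(p,None,fx=6,fy=6,interpolation=cv2.INTER_CUBIC); cv2.imwrite("pics/c2.png",a[:,:790])
E
```

```text
top [352 235  14   5  65] [ 0.5299 -0.1214  0.1534] [ 0.526 -0.141  0.127] [ 0.535 -0.1    0.171] 88.5 [44. 11.]
top [375 235  15   5  63] [ 0.5306 -0.1936  0.1537] [ 0.527 -0.215  0.128] [ 0.537 -0.174  0.171] 0.5 [10. 43.]
top [424 235  16   5  69] [ 0.5355 -0.3492  0.1531] [ 0.532 -0.369  0.127] [ 0.541 -0.329  0.169] 88.3 [45. 10.]
top handle 178 [ 0.427  -0.3005  0.1464] [ 0.4486 -0.1729  0.1768] [ 0.4343 -0.2379  0.1609]
side [385 183  10  16  97] [ 0.538  -0.3501  0.1476] [ 0.534 -0.375  0.127] [ 0.544 -0.328  0.166] 1.7 [12. 52.]
side [358 203  11  18 116] [ 0.5341 -0.1954  0.1479] [ 0.53  -0.219  0.126] [ 0.54  -0.174  0.166] 0.9 [12. 48.]
side [344 214  11  17 121] [ 0.5327 -0.1217  0.1477] [ 0.529 -0.146  0.127] [ 0.538 -0.1    0.166] 89.1 [51. 11.]
side handle 117 [ 0.4278 -0.3065  0.1562] [ 0.4486 -0.1708  0.1706] [ 0.4355 -0.233   0.1621]
[[358. 240.]
 [433. 242.]]
[[352. 220.]
 [394. 189.]]
```

View pics/c2.png

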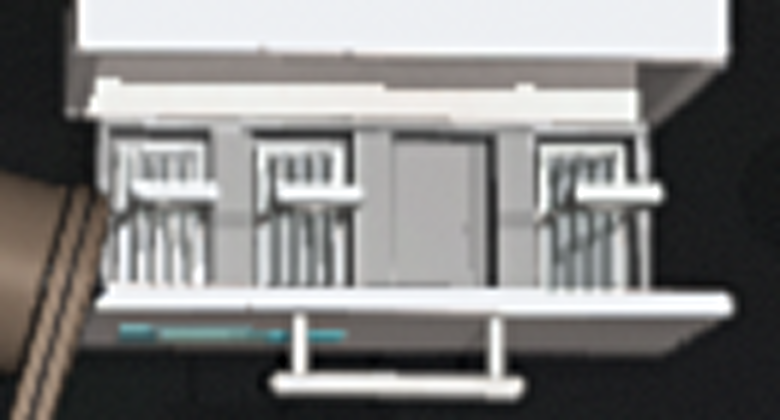

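```bash
python3 -c "
from h import *
st(); row([.532,-.1215,.26],Rt(.02))"
```

```text
t 6.45 p [ 0.4253 -0.0034  0.3889] eul [0.296 0.002 0.002] F [-0.3 -0.3 -0.2] op 0.719 ff 0.0 q [-0.25 -0.37  1.93  0.    1.58  1.03]
row [ 6.79 14.44 12.84] [-0.002  0.003  0.276]
```

```bash
python3 -m crank '[[6.8,14.4,12.8,0,0,0.276],[6.8,14.4,12.8,0,0,0.276],[6.8,14.4,12.8,0,0,0.276],[6.8,14.4,12.8,0,0,0.276],[6.8,14.4,12.8,0,0,0.276],[6.8,14.4,12.8,0,0,0.276],[6.8,14.4,12.8,0,0,0.276],[6.8,14.4,12.8,0,0,0.276]]' 0.68
python3 -c "
from h import *
st(); row([.532,-.1215,.13],Rt(.02))"
```

```text
time: 7.25
eef_pos: [0.5332, -0.121, 0.2649]
tcp_rot: [1.0, 0.011, 0.002, 0.001]
contact_force: [0.9, 0.8, 0.8]
opening: 0.681
finger_force: 0.0
t 7.25 p [ 0.5332 -0.121   0.2649] eul [ 0.022 -0.003 -0.001] F [0.9 0.8 0.8] op 0.681 ff 0.0 q [-0.41 -0.02  1.86  0.    1.3   1.14]
row [-0.16  0.03 13.49] [ 0.001 -0.003  0.002]
```

```bash
python3 -m crank '[[0,0,4,0,0,0],[0,0,8,0,0,0],[0,0,11,0,0,0],[0,0,13,0,0,0],[0,0,13,0,0,0],[0,0,13,0,0,0]]' && python3 -m crank '[[0,0,0,0,0,0],[0,0,0,0,0,0],[0,0,0,0,0,0],[0,0,0,0,0,0],[0,0,0,0,0,0],[0,0,0,0,0,0]]' 0 60
python3 -m crank '[[0,0,-2,0,0,0],[0,0,-5,0,0,0],[0,0,-9,0,0,0],[0,0,-13,0,0,0],[0,0,-17,0,0,0],[0,0,-18,0,0,0],[0,0,-18,0,0,0],[0,0,-18,0,0,0]]'
python3 -c "
from h import *
st(); row([.45,.255,.31],Rt(-.018))"
```

```text
time: 7.85
eef_pos: [0.5336, -0.1214, 0.1345]
tcp_rot: [1.0, 0.011, 0.001, 0.0]
contact_force: [0.5, -0.5, 0.8]
opening: 0.679
finger_force: 0.0
time: 8.45
eef_pos: [0.5349, -0.1224, 0.1358]
tcp_rot: [1.0, 0.01, 0.003, 0.001]
contact_force: [-0.8, -0.2, 7.1]
opening: 0.499
finger_force: 61.6
time: 9.25
eef_pos: [0.5321, -0.1213, 0.3104]
tcp_rot: [1.0, 0.01, -0.002, -0.001]
contact_force: [-0.6, 1.1, -2.0]
opening: 0.498
finger_force: 61.3
t 9.25 p [ 0.5321 -0.1213  0.3104] eul [0.02  0.003 0.001] F [-0.6  1.1 -2. ] op 0.498 ff 61.3 q [-0.41 -0.05  1.8   0.    1.39  1.14]
row [ -7.47 -37.78   0.12] [-0.001  0.003  0.038]
```

```bash
python3 -m crank '[[-4,-3,-1,0,0,0],[-8.5,-8,-1,0,0,0],[-8.5,-13,-1,0,0,0.038],[-8.5,-18,-1,0,0,0.038],[-8.5,-23,-1,0,0,0.038],[-8.5,-28,-1,0,0,0.038],[-8.5,-33,-1,0,0,0.038],[-8.5,-37.7,-1,0,0,0.038],[-8.5,-37.7,-1,0,0,0.038],[-8.5,-37.7,-1,0,0,0.038]]'
python3 - <<'E'
from h import *
ctrl.read_camera('side')
st(); p,d=shot('side','side3'); P=cloud('side',d); s=ctrl.get_state(); t=s["eef_pos"]
m=(abs(P[...,0]-t[0])<.06)&(abs(P[...,1]-t[1])<.035)&(P[...,2]<t[2]+.06)&(P[...,2]>t[2]-.14)
q=P[m]; print(q.min(0),q.max(0)); 
u,v=proj('side',t)[0].astype(int); c=p[max(v-70,0):v+90,u-90:u+90]; cv2.imwrite("pics/c3.png",cv2.resize(c,None,fx=3,fy=3,interpolation=cv2.INTER_CUBIC)); print(u,v)
E
```

```text
time: 10.25
eef_pos: [0.4391, 0.2547, 0.3194]
tcp_rot: [1.0, -0.007, -0.003, 0.001]
contact_force: [0.7, -1.2, -2.4]
opening: 0.5
finger_force: 61.8
t 10.3 p [0.4396 0.2535 0.32  ] eul [-0.016  0.004 -0.002] F [ 0.3 -0.6 -1.2] op 0.499 ff 61.8 q [ 0.32 -0.14  1.87 -0.    1.42  1.91]
[0.39398274 0.21811078 0.21285029] [0.48181673 0.28761779 0.37997614]
280 249
```

View pics/c3.png

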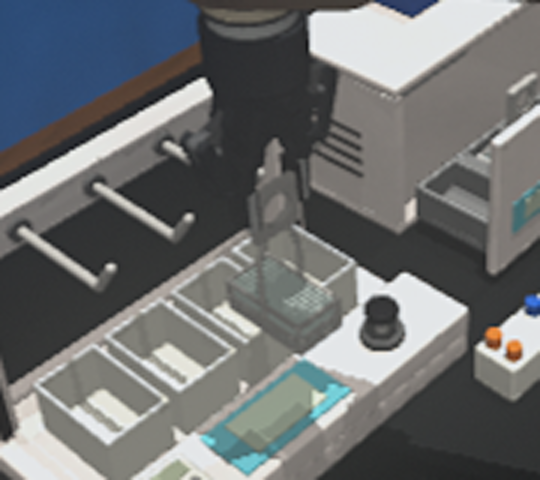

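The held rack (crop centre) hangs upright in the fingers in front of the pegs. Next I'll tilt it to thread the rising tip.

```bash
python3 -m crank '[[1,-0.8,0,0,-0.12,0],[2,-0.8,0,0,-0.25,0],[3,-0.8,1,0,-0.38,0],[5,-0.8,2,0,-0.5,0],[6.1,-0.8,3,0,-0.5,0],[6.1,-0.8,3,0,-0.5,0],[6.1,-0.8,3,0,-0.5,0],[6.1,-0.8,3,0,-0.5,0]]'
cat >> h.py <<'E'
PEG={1:np.array([.589,.2587]),2:np.array([.5885,.179]),3:np.array([.588,.0992]),0:np.array([.589,.3387])}
def eye(k,off=.006,yaw=-.018):
    s=ctrl.get_state(); up=-R.from_quat(s["tcp_rot"]).as_matrix()[:,2]; e=s["eef_pos"]+off*up
    r=e-[*PEG[k],.235]; r=R.from_euler('z',-yaw).apply(r); print("eye rel peg",k,np.round(r*1000,1)); return r
def to(k,dx,dz,tilt,dy=0,yaw=-.018,off=.006):
    t=R.from_euler('z',yaw); e=np.array([*PEG[k],.235])+t.apply([dx,dy,dz]); R1=Rt(yaw,tilt); up=-R1.as_matrix()[:,2]; row(e-off*up,R1)
E
python3 - <<'E'
from h import *
ctrl.read_camera('side'); p,d=shot('side','side4'); st(); eye(1)
to(1,-.057,.032,.5);to(1,-.046,.016,.5);to(1,-.035,.0,.5);to(1,-.005,0,.5)
cv2.imwrite("pics/c4.png",cv2.resize(p[130:310,190:390],None,fx=3,fy=3,interpolation=cv2.INTER_CUBIC))
E
```

```text
time: 11.15
eef_pos: [0.5011, 0.2604, 0.2946]
tcp_rot: [0.969, -0.009, -0.246, -0.003]
contact_force: [0.2, -0.5, -0.9]
opening: 0.496
finger_force: 61.9
t 11.25 p [0.5011 0.2607 0.2947] eul [-0.017  0.496  0.001] F [ 0.6 -0.8 -0.8] op 0.497 ff 61.9 q [0.24 0.26 1.55 0.13 1.81 1.83]
eye rel peg 1 [-85.1   0.4  64.9]
row [4.04 0.05 1.56] [-0.    -0.004  0.001]
row [5.77 0.05 2.44] [-0.    -0.004  0.001]
row [7.5  0.05 3.32] [-0.    -0.004  0.001]
row [10.14  0.05  1.9 ] [-0.    -0.004  0.001]
```

View pics/c4.png

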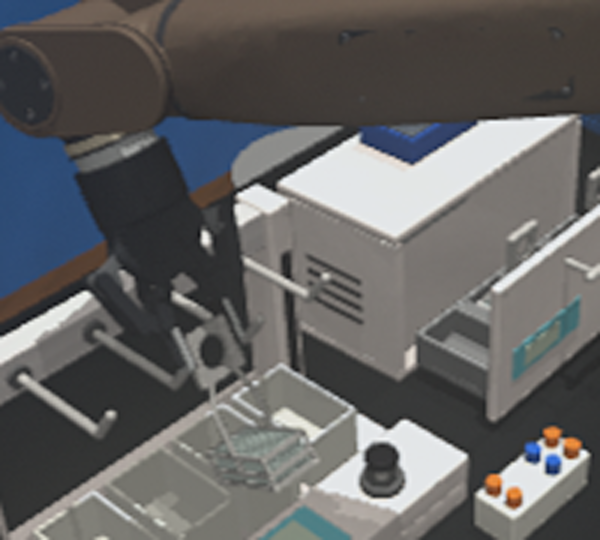

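```bash
python3 - <<'E'
from h import *
s=ctrl.get_state(); up=-R.from_quat(s["tcp_rot"]).as_matrix()[:,2]
for o in (0,.006,.012): print(o,proj('side',s["eef_pos"]+o*up).round(1))
d=np.load("pics/side4.npy"); P=cloud('side',d); print(np.nanmedian(P[240:254,252:270].reshape(-1,3),0)); 
p=cv2.imread("pics/side4.png"); print("tip2 px",proj('side',[[.534,.18,.267]]))
q=P[236:260,248:274].reshape(-1,3); e=s["eef_pos"]; f=R.from_quat(s["tcp_rot"]).inv().apply(q-e); f=f[abs(f[:,0])<.012]; print(len(f),f.min(0),f.max(0))
f=f[(abs(f[:,1])<.018)]; print(np.histogram(f[:,2],bins=np.arange(-.045,.045,.005)))
E
```

```text
0 [[260.3 249.4]]
0.006 [[259.3 247.1]]
0.012 [[258.3 244.9]]
[0.50374214 0.24624294 0.2943787 ]
tip2 px [[275.93762758 237.04210719]]
353 [-0.01187755 -0.03318818 -0.03975517] [0.00908469 0.0351178  0.03781808]
(array([ 0,  0,  0, 35, 24, 15,  9,  8, 11, 19, 29, 25,  7,  5,  3,  1,  0]), array([-4.50000000e-02, -4.00000000e-02, -3.50000000e-02, -3.00000000e-02,
       -2.50000000e-02, -2.00000000e-02, -1.50000000e-02, -1.00000000e-02,
       -5.00000000e-03, -2.08166817e-17,  5.00000000e-03,  1.00000000e-02,
        1.50000000e-02,  2.00000000e-02,  2.50000000e-02,  3.00000000e-02,
        3.50000000e-02,  4.00000000e-02]))
```

```bash
python3 -m crank '[[2,0.05,0.8,0,0,0],[3,0.05,1.2,0,0,0],[4,0.05,1.6,0,0,0],[5,0.05,2,0,0,0],[5.8,0.05,2.45,0,0,0],[5.8,0.05,2.45,0,0,0],[5.8,0.05,2.45,0,0,0]]'
python3 - <<'E'
from h import *
ctrl.read_camera('side'); p,d=shot('side','side5'); st(); eye(1)
to(1,-.035,.0,.5);to(1,-.005,0,.5);to(1,0,-.004,0)
cv2.imwrite("pics/c5.png",cv2.resize(p[160:310,190:390],None,fx=3,fy=3,interpolation=cv2.INTER_CUBIC))
E
```

```text
time: 11.95
eef_pos: [0.5407, 0.2593, 0.2431]
tcp_rot: [0.969, -0.009, -0.248, -0.002]
contact_force: [-0.9, -0.1, -0.8]
opening: 0.496
finger_force: 61.9
t 12.05 p [0.5408 0.2594 0.2438] eul [-0.018  0.5    0.   ] F [ 1.4  0.7 -0.8] op 0.497 ff 61.9 q [0.23 0.37 1.5  0.12 1.75 1.81]
eye rel peg 1 [-45.3  -0.2  14.1]
row [ 1.58 -0.02  0.74] [-0. -0.  0.]
row [ 4.21 -0.02 -0.69] [-0. -0.  0.]
row [ 5.13 -0.02 -0.66] [-0.   0.5  0. ]
```

View pics/c5.png

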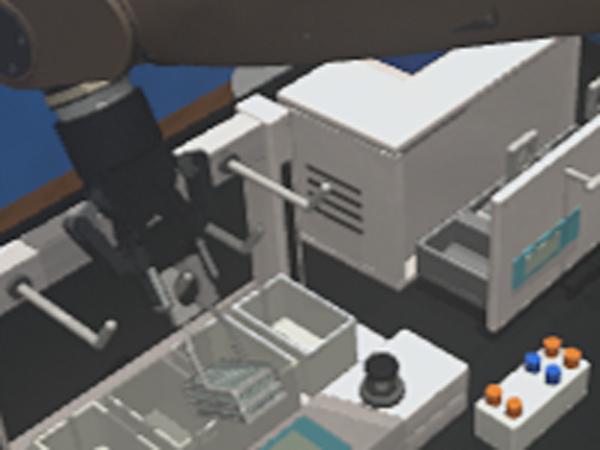

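The peg tip shows through the eye at crop (187,285), and there is no contact force. Next: slide it down, straighten it and hang it.

```bash
python3 -m crank '[[0.8,0,0.4,0,0,0],[1.6,0,0.74,0,0,0],[2.5,0,0.25,0,0,0],[3.4,0,-0.25,0,0,0],[4.2,0,-0.7,0,0,0],[4.5,0,-0.7,0,0.12,0],[4.7,0,-0.7,0,0.25,0],[5,0,-0.7,0,0.38,0],[5.1,0,-0.66,0,0.5,0],[5.1,0,-0.66,0,0.5,0]]'
python3 - <<'E'
from h import *
ctrl.read_camera('side'); st(); eye(1); to(1,0,-.0085,0)
E
```

```text
time: 13.05
eef_pos: [0.587, 0.2588, 0.2253]
tcp_rot: [1.0, -0.008, -0.0, -0.0]
contact_force: [0.5, -0.4, -1.3]
opening: 0.5
finger_force: 61.9
t 13.1 p [0.5879 0.2586 0.2253] eul [-0.017  0.002  0.   ] F [-1.   0.2 -0.8] op 0.499 ff 61.9 q [0.26 0.22 1.67 0.   1.26 1.84]
eye rel peg 1 [-1.1 -0.1 -3.7]
row [ 0.11 -0.01  0.48] [-0.     0.002  0.001]
```

```bash
python3 -m crank '[[0,0,0.25,0,0,0],[0,0,0.5,0,0,0],[0,0,0.5,0,0,0]]' && python3 -m crank '[[0,0,0,0,0,0],[0,0,0,0,0,0],[0,0,0,0,0,0],[0,0,0,0,0,0],[0,0,-2,0,0,0],[0,0,-5,0,0,0],[0,0,-10,0,0,0],[0,0,-14,0,0,0],[0,0,-14,0,0,0],[0,0,-14,0,0,0]]' 0.68
python3 - <<'E'
from h import *
st(); row([.533,-.1945,.30],Rt(.02))
E
```

```text
time: 13.4
eef_pos: [0.5896, 0.2582, 0.2193]
tcp_rot: [1.0, -0.009, -0.0, 0.0]
contact_force: [0.2, 0.5, -1.6]
opening: 0.502
finger_force: 62.1
time: 14.4
eef_pos: [0.589, 0.2585, 0.3615]
tcp_rot: [1.0, -0.009, 0.002, -0.0]
contact_force: [0.0, -0.0, -0.5]
opening: 0.681
finger_force: 0.0
t 14.4 p [0.589  0.2585 0.3615] eul [-0.018 -0.003  0.001] F [ 0.  -0.  -0.5] op 0.681 ff 0.0 q [0.26 0.15 1.5  0.   1.49 1.84]
row [-4.81 45.4   6.1 ] [-0.001 -0.003 -0.038]
```

```bash
python3 -m crank '[[-4.8,45.4,0,0,0,-0.038],[-4.8,45.4,0,0,0,-0.038],[-4.8,45.4,0,0,0,-0.038],[-4.8,45.4,0,0,0,-0.038],[-4.8,45.4,0,0,0,-0.038],[-4.8,45.4,0,0,0,-0.038],[-4.8,45.4,0,0,0,-0.038],[-4.8,45.4,0,0,0,-0.038],[-4.8,45.4,0,0,0,-0.038],[-4.8,45.4,0,0,0,-0.038]]'
cat > meas.py <<'E'
from h import *
import sys
tag=sys.argv[1]; ctrl.read_camera('side')
for n in ("top","side"):
    p,d=shot(n,n+tag); P=cloud(n,d); X,Y,Z=P[...,0],P[...,1],P[...,2]
    for nm,m in (("tray",(X>.47)&(X<.59)&(Y<-.07)&(Y>-.41)&(Z>.125)&(Z<.18)),("peg",(X>.54)&(X<.64)&(Y>.04)&(Y<.39)&(Z>.1)&(Z<.22))):
        k,l,s,c=cv2.connectedComponentsWithStats(m.astype(np.uint8))
        for i in range(1,k):
            if s[i,4]>20:
                q=P[l==i]; r=cv2.minAreaRect(q[:,:2].astype(np.float32)*1000); print(n,nm,s[i],q.mean(0).round(4),np.percentile(q,3,0).round(3),np.percentile(q,97,0).round(3),np.round(r[2],1),np.round(r[1]))
st()
E
python3 meas.py 6
```

```text
time: 15.4
eef_pos: [0.5306, -0.199, 0.3564]
tcp_rot: [1.0, 0.007, -0.002, -0.001]
contact_force: [0.6, 0.7, -0.7]
opening: 0.678
finger_force: 0.0
top tray [424 235  16   5  68] [ 0.5354 -0.3493  0.1544] [ 0.532 -0.37   0.129] [ 0.541 -0.329  0.172] 1.9 [11. 45.]
top peg [230 204  18  28 315] [0.5801 0.2524 0.1383] [0.544 0.236 0.113] [0.627 0.277 0.207] 86.3 [46. 86.]
top peg [228 212   5  11  24] [0.5826 0.2781 0.1702] [0.571 0.269 0.132] [0.592 0.282 0.217] 80.6 [13. 27.]
side tray [385 183  10  16  93] [ 0.5379 -0.3502  0.1483] [ 0.534 -0.374  0.127] [ 0.544 -0.327  0.168] 1.6 [14. 53.]
side tray [353 183  62  60 652] [ 0.4724 -0.2342  0.1532] [ 0.47  -0.394  0.127] [ 0.476 -0.073  0.179] 89.2 [337.  11.]
side tray [358 203  11  17 113] [ 0.5337 -0.1947  0.1489] [ 0.529 -0.22   0.127] [ 0.54  -0.174  0.166] 3.1 [14. 50.]
side peg [229 257  34  42 716] [0.583  0.2612 0.1448] [0.547 0.236 0.115] [0.629 0.281 0.212] 88.1 [49. 88.]
t 15.55 p [ 0.532  -0.1943  0.3576] eul [0.019 0.003 0.003] F [-0.7  0.8 -0.2] op 0.683 ff 0.0 q [-0.53 -0.02  1.69  0.    1.48  1.02]
```

View pics/side6.png

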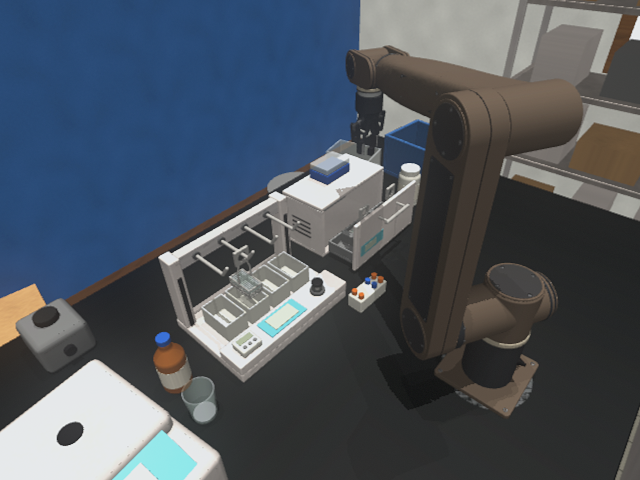

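Rack A hangs on peg 1 at px (245,270). The arm is now above rack B, so I'll descend.

```bash
python3 -m crank '[[0.1,0,5,0,0,0],[0.1,0,10,0,0,0],[0.1,0,14,0,0,0],[0.1,0,18,0,0,0],[0.1,0,21,0,0,0],[0.1,0,22.3,0,0,0],[0.1,0,22.3,0,0,0],[0.1,0,22.3,0,0,0]]' && python3 -m crank '[[0,0,0,0,0,0],[0,0,0,0,0,0],[0,0,0,0,0,0],[0,0,0,0,0,0],[0,0,0,0,0,0],[0,0,0,0,0,0]]' 0 60
python3 -m crank '[[0,0,-2,0,0,0],[0,0,-5,0,0,0],[0,0,-9,0,0,0],[0,0,-13,0,0,0],[0,0,-17,0,0,0],[0,0,-19,0,0,0],[0,0,-19,0,0,0],[0,0,-19,0,0,0]]'
python3 -c "
from h import *
st(); to(2,-.149,.091,0)"
```

```text
time: 16.35
eef_pos: [0.5346, -0.1942, 0.1381]
tcp_rot: [1.0, 0.011, 0.001, 0.0]
contact_force: [1.0, 1.0, 0.4]
opening: 0.682
finger_force: 0.0
time: 16.95
eef_pos: [0.5354, -0.1957, 0.1396]
tcp_rot: [1.0, 0.01, 0.003, 0.001]
contact_force: [1.8, -1.1, 5.9]
opening: 0.494
finger_force: 61.5
time: 17.75
eef_pos: [0.5329, -0.1944, 0.3254]
tcp_rot: [1.0, 0.01, -0.001, -0.0]
contact_force: [0.9, -0.2, -2.7]
opening: 0.501
finger_force: 61.3
t 17.75 p [ 0.5329 -0.1944  0.3254] eul [0.02  0.001 0.001] F [ 0.9 -0.2 -2.7] op 0.501 ff 61.3 q [-0.53 -0.01  1.73  0.    1.42  1.02]
row [ -8.6  -37.78   0.59] [-0.001  0.001  0.038]
```

```bash
python3 -m crank '[[-4,-3,0.3,0,0,0],[-8.6,-8,0.6,0,0,0],[-8.6,-13,0.6,0,0,0.038],[-8.6,-18,0.6,0,0,0.038],[-8.6,-23,0.6,0,0,0.038],[-8.6,-28,0.6,0,0,0.038],[-8.6,-33,0.6,0,0,0.038],[-8.6,-37.8,0.6,0,0,0.038],[-8.6,-37.8,0.6,0,0,0.038],[-8.6,-37.8,0.6,0,0,0.038]]'
python3 - <<'E'
from h import *
ctrl.read_camera('side')
st(); eye(2,.003); to(2,-.085,.06,.5,off=.003)
E
```

```text
time: 18.75
eef_pos: [0.4386, 0.1829, 0.3178]
tcp_rot: [1.0, -0.007, -0.003, 0.001]
contact_force: [-0.1, -0.7, -0.8]
opening: 0.495
finger_force: 61.9
t 18.8 p [0.439  0.1816 0.3182] eul [-0.016  0.004 -0.002] F [ 0.   0.1 -2.2] op 0.498 ff 61.9 q [ 0.18 -0.22  1.94 -0.    1.43  1.77]
eye rel peg 2 [-1.495e+02 -1.000e-01  8.620e+01]
row [ 6.32 -0.01  2.56] [ 0.002 -0.496  0.001]
```

```bash
python3 -m crank '[[1,0,0,0,-0.12,0],[2,0,0,0,-0.25,0],[3,0,1,0,-0.38,0],[5,0,1.8,0,-0.5,0],[6.3,0,2.6,0,-0.5,0],[6.3,0,2.6,0,-0.5,0],[6.3,0,2.6,0,-0.5,0],[6.3,0,2.6,0,-0.5,0]]'
python3 - <<'E'
from h import *
ctrl.read_camera('side'); st(); eye(2,.003)
to(2,-.057,.032,.5,off=.003);to(2,-.046,.015,.5,off=.003)
E
```

```text
time: 19.6
eef_pos: [0.5027, 0.1797, 0.2956]
tcp_rot: [0.969, -0.009, -0.247, -0.002]
contact_force: [-0.9, 0.4, -1.2]
opening: 0.494
finger_force: 61.9
t 19.65 p [0.5026 0.18   0.2959] eul [-0.018  0.498  0.   ] F [-0.3 -0.5 -1. ] op 0.497 ff 61.9 q [0.12 0.2  1.62 0.07 1.82 1.71]
eye rel peg 2 [-84.5  -0.5  63.5]
row [ 3.92 -0.05  1.46] [-0.001 -0.002 -0.   ]
row [ 5.7  -0.05  2.43] [-0.001 -0.002 -0.   ]
```

```bash
python3 -m crank '[[2,0,0.75,0,0,0],[3,0,1.1,0,0,0],[4,-0.05,1.5,0,0,0],[5,-0.05,2.05,0,0,0],[5.7,-0.05,2.45,0,0,0],[5.7,-0.05,2.45,0,0,0],[5.7,-0.05,2.45,0,0,0]]'
python3 - <<'E'
from h import *
ctrl.read_camera('side'); p,d=shot('side','side7'); st(); eye(2,.003)
to(2,-.035,.0,.5,off=.003);to(2,-.005,0,.5,off=.003);to(2,0,-.004,0,off=.003)
cv2.imwrite("pics/c7.png",cv2.resize(p[160:310,190:390],None,fx=3,fy=3,interpolation=cv2.INTER_CUBIC))
E
```

```text
time: 20.35
eef_pos: [0.5412, 0.1803, 0.2457]
tcp_rot: [0.969, -0.009, -0.248, -0.002]
contact_force: [-0.3, 0.7, -0.4]
opening: 0.499
finger_force: 61.9
t 20.45 p [0.5413 0.1803 0.2464] eul [-0.018  0.499  0.   ] F [ 0.7  0.6 -1.7] op 0.5 ff 61.9 q [0.12 0.32 1.57 0.06 1.75 1.7 ]
eye rel peg 2 [-45.8   0.5  14. ]
row [1.62 0.05 0.71] [-0.    -0.001  0.   ]
row [ 4.25  0.05 -0.72] [-0.    -0.001  0.   ]
row [ 5.02  0.05 -0.65] [-0.     0.499  0.   ]
```

View pics/c7.png

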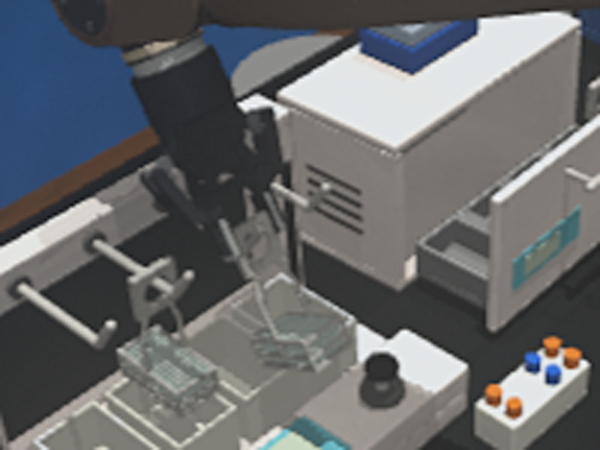

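Rack A hangs on peg 1. Rack B's eye is over the tip of peg 2 at crop (262,245), with no contact force, so I'll continue.

```bash
python3 -m crank '[[0.8,0,0.4,0,0,0],[1.6,0,0.7,0,0,0],[2.5,0,0.25,0,0,0],[3.4,0,-0.25,0,0,0],[4.2,0,-0.7,0,0,0],[4.5,0,-0.7,0,0.12,0],[4.7,0,-0.7,0,0.25,0],[4.9,0,-0.7,0,0.38,0],[5,0,-0.65,0,0.5,0],[5,0,-0.65,0,0.5,0]]'
python3 - <<'E'
from h import *
ctrl.read_camera('side'); st(); eye(2,.003); to(2,0,-.0085,0,off=.003)
E
```

```text
time: 21.45
eef_pos: [0.5864, 0.1798, 0.228]
tcp_rot: [1.0, -0.009, -0.001, -0.0]
contact_force: [-0.5, 0.5, -2.3]
opening: 0.499
finger_force: 61.9
t 21.5 p [0.5874 0.1796 0.2281] eul [-0.018  0.002  0.   ] F [-0.3  0.3 -1.5] op 0.503 ff 61.9 q [0.13 0.16 1.73 0.   1.25 1.72]
eye rel peg 2 [-1.1  0.5 -3.9]
row [0.11 0.05 0.46] [-0.     0.002  0.   ]
```

```bash
python3 -m crank '[[0,0,0.25,0,0,0],[0,0,0.5,0,0,0],[0,0,0.5,0,0,0]]' && python3 -m crank '[[0,0,0,0,0,0],[0,0,0,0,0,0],[0,0,0,0,0,0],[0,0,0,0,0,0],[0,0,-2,0,0,0],[0,0,-5,0,0,0],[0,0,-10,0,0,0],[0,0,-14,0,0,0],[0,0,-14,0,0,0],[0,0,-14,0,0,0]]' 0.68
python3 - <<'E'
from h import *
st(); row([.5365,-.350,.36],Rt(.02))
E
```

```text
time: 21.8
eef_pos: [0.5893, 0.1792, 0.2227]
tcp_rot: [1.0, -0.009, -0.0, -0.0]
contact_force: [0.0, -0.5, -0.8]
opening: 0.492
finger_force: 62.3
time: 22.8
eef_pos: [0.5886, 0.1795, 0.3643]
tcp_rot: [1.0, -0.009, 0.002, -0.0]
contact_force: [0.5, 0.2, 0.6]
opening: 0.676
finger_force: 0.0
t 22.8 p [0.5886 0.1795 0.3643] eul [-0.018 -0.003  0.001] F [0.5 0.2 0.6] op 0.676 ff 0.0 q [0.13 0.08 1.57 0.   1.48 1.72]
row [-4.26 53.03  0.39] [-0.    -0.003 -0.038]
```

```bash
python3 -m crank '[[-4.3,53,0.3,0,0,-0.038],[-4.3,53,0.3,0,0,-0.038],[-4.3,53,0.3,0,0,-0.038],[-4.3,53,0.3,0,0,-0.038],[-4.3,53,0.3,0,0,-0.038],[-4.3,53,0.3,0,0,-0.038],[-4.3,53,0.3,0,0,-0.038],[-4.3,53,0.3,0,0,-0.038],[-4.3,53,0.3,0,0,-0.038],[-4.3,53,0.3,0,0,-0.038]]'
python3 -m crank '[[0,0,0,0,0,0],[0,0,0,0,0,0],[0,0,0,0,0,0]]'; python3 meas.py 8
```

```text
time: 23.8
eef_pos: [0.5376, -0.3196, 0.3568]
tcp_rot: [1.0, 0.01, -0.002, -0.002]
contact_force: [0.2, 0.1, -0.2]
opening: 0.681
finger_force: 0.0
time: 24.1
eef_pos: [0.5387, -0.3169, 0.3582]
tcp_rot: [1.0, 0.01, -0.001, -0.001]
contact_force: [0.1, 0.1, 0.5]
opening: 0.679
finger_force: 0.0
top peg [230 204  18  28 313] [0.5804 0.2525 0.1373] [0.544 0.236 0.115] [0.627 0.277 0.203] 85.2 [46. 88.]
top peg [255 205  18  28 312] [0.5794 0.1747 0.1382] [0.544 0.156 0.112] [0.626 0.201 0.209] 88.3 [47. 85.]
top peg [228 212   5  11  23] [0.5819 0.2784 0.167 ] [0.57  0.271 0.133] [0.593 0.282 0.217] 54.8 [15. 23.]
side tray [385 183  10  16  95] [ 0.5385 -0.3508  0.1476] [ 0.534 -0.375  0.126] [ 0.544 -0.33   0.167] 2.6 [13. 49.]
side tray [353 191  52  52 527] [ 0.4721 -0.2049  0.1538] [ 0.47  -0.334  0.127] [ 0.476 -0.073  0.178] 89.8 [273.  10.]
side peg [ 229  242   55   57 1391] [0.583  0.223  0.1451] [0.547 0.157 0.115] [0.629 0.28  0.213] 90.0 [132.  90.]
t 24.25 p [ 0.5392 -0.3165  0.3596] eul [0.022 0.    0.   ] F [-0.1  0.1  0.4] op 0.679 ff 0.0 q [-0.69  0.11  1.55  0.    1.48  0.86]
```

```bash
python3 -m crank '[[-0.1,2,0,0,0,0],[-0.1,3.4,4,0,0,0],[-0.1,3.4,9,0,0,0],[-0.1,3.4,13,0,0,0],[-0.1,3.4,17,0,0,0],[-0.1,3.4,20.5,0,0,0],[-0.1,3.4,22.4,0,0,0],[-0.1,3.4,22.4,0,0,0],[-0.1,3.4,22.4,0,0,0]]' && python3 -m crank '[[0,0,0,0,0,0],[0,0,0,0,0,0],[0,0,0,0,0,0],[0,0,0,0,0,0],[0,0,0,0,0,0],[0,0,0,0,0,0]]' 0 60
python3 -m crank '[[0,0,-2,0,0,0],[0,0,-5,0,0,0],[0,0,-9,0,0,0],[0,0,-13,0,0,0],[0,0,-17,0,0,0],[0,0,-19,0,0,0],[0,0,-19,0,0,0],[0,0,-19,0,0,0]]'
python3 -c "
from h import *
st(); to(3,-.149,.091,0)"
```

```text
time: 25.15
eef_pos: [0.5388, -0.3526, 0.1363]
tcp_rot: [1.0, 0.01, 0.0, 0.0]
contact_force: [-0.1, -0.4, 0.9]
opening: 0.68
finger_force: 0.0
time: 25.75
eef_pos: [0.5398, -0.3532, 0.1385]
tcp_rot: [1.0, 0.01, 0.002, 0.002]
contact_force: [0.2, 1.1, 6.3]
opening: 0.501
finger_force: 61.5
time: 26.55
eef_pos: [0.5381, -0.3518, 0.3245]
tcp_rot: [1.0, 0.01, -0.001, -0.0]
contact_force: [0.4, 0.8, -1.8]
opening: 0.5
finger_force: 61.3
t 26.55 p [ 0.5381 -0.3518  0.3245] eul [0.02  0.001 0.001] F [ 0.4  0.8 -1.8] op 0.5 ff 61.3 q [-0.74  0.16  1.55 -0.    1.43  0.81]
row [ -9.   -45.56   0.5 ] [-0.001  0.001  0.038]
```

```bash
python3 -m crank '[[-4,-2,0.3,0,0,0],[-9,-6,0.5,0,0,0],[-9,-11,0.5,0,0,0.038],[-9,-16,0.5,0,0,0.038],[-9,-21,0.5,0,0,0.038],[-9,-26,0.5,0,0,0.038],[-9,-31,0.5,0,0,0.038],[-9,-36,0.5,0,0,0.038],[-9,-41,0.5,0,0,0.038],[-9,-45.5,0.5,0,0,0.038]]'
python3 -m crank '[[0,0,0,0,0,0],[0,0,0,0,0,0],[0,0,0,0,0,0]]'
python3 - <<'E'
from h import *
st(); eye(3,.004); to(3,-.085,.06,.5,off=.004)
E
```

```text
time: 27.55
eef_pos: [0.4378, 0.0982, 0.3176]
tcp_rot: [1.0, -0.009, -0.002, 0.0]
contact_force: [0.9, -0.6, -1.7]
opening: 0.499
finger_force: 61.4
time: 27.85
eef_pos: [0.439, 0.0955, 0.3189]
tcp_rot: [1.0, -0.009, -0.002, 0.0]
contact_force: [0.2, -0.2, -0.8]
opening: 0.496
finger_force: 61.7
t 27.85 p [0.439  0.0955 0.3189] eul [-0.019  0.003 -0.001] F [ 0.2 -0.2 -0.8] op 0.496 ff 61.7 q [-0.01 -0.29  1.99 -0.    1.44  1.58]
eye rel peg 3 [-148.9   -6.4   87.9]
row [ 6.2  -0.65  2.72] [ 0.    -0.497 -0.001]
```

```bash
python3 -m crank '[[1,-0.3,0,0,-0.12,0],[2,-0.65,0,0,-0.25,0],[3,-0.65,1,0,-0.38,0],[5,-0.65,1.8,0,-0.5,0],[6.2,-0.65,2.7,0,-0.5,0],[6.2,-0.65,2.7,0,-0.5,0],[6.2,-0.65,2.7,0,-0.5,0],[6.2,-0.65,2.7,0,-0.5,0]]'
python3 - <<'E'
from h import *
ctrl.read_camera('side'); st(); eye(3,.004)
to(3,-.057,.032,.5,off=.004);to(3,-.046,.015,.5,off=.004)
E
```

```text
time: 28.65
eef_pos: [0.5014, 0.1009, 0.2949]
tcp_rot: [0.969, -0.009, -0.247, -0.002]
contact_force: [0.2, 1.0, -0.7]
opening: 0.499
finger_force: 61.7
t 28.7 p [0.5013 0.1012 0.2951] eul [-0.019  0.497  0.   ] F [ 0.2  0.3 -1.1] op 0.495 ff 61.7 q [-0.    0.16  1.66  0.01  1.81  1.59]
eye rel peg 3 [-84.8   0.4  63.7]
row [3.95 0.04 1.46] [-0.001 -0.003 -0.001]
row [5.73 0.04 2.42] [-0.001 -0.003 -0.001]
```

```bash
python3 -m crank '[[2,0,0.75,0,0,0],[3,0,1.1,0,0,0],[4,0.05,1.5,0,0,0],[5,0.05,2.05,0,0,0],[5.7,0.05,2.45,0,0,0],[5.7,0.05,2.45,0,0,0],[5.7,0.05,2.45,0,0,0]]'
python3 - <<'E'
from h import *
ctrl.read_camera('side'); p,d=shot('side','side9'); st(); eye(3,.004)
to(3,-.035,.0,.5,off=.004);to(3,-.005,0,.5,off=.004);to(3,0,-.004,0,off=.004)
cv2.imwrite("pics/c9.png",cv2.resize(p[150:310,200:390],None,fx=3,fy=3,interpolation=cv2.INTER_CUBIC))
E
```

```text
time: 29.4
eef_pos: [0.5398, 0.1005, 0.2448]
tcp_rot: [0.969, -0.009, -0.248, -0.002]
contact_force: [0.3, -0.7, -1.4]
opening: 0.497
finger_force: 61.7
t 29.5 p [0.54   0.1005 0.2454] eul [-0.018  0.499  0.   ] F [ 0.1  0.6 -1.2] op 0.498 ff 61.7 q [-0.    0.28  1.61  0.01  1.75  1.58]
eye rel peg 3 [-46.1   0.5  13.9]
row [1.64 0.05 0.69] [-0.    -0.001 -0.   ]
row [ 4.28  0.05 -0.75] [-0.    -0.001 -0.   ]
row [ 5.1   0.05 -0.69] [-0.     0.499 -0.   ]
```

View pics/c9.png

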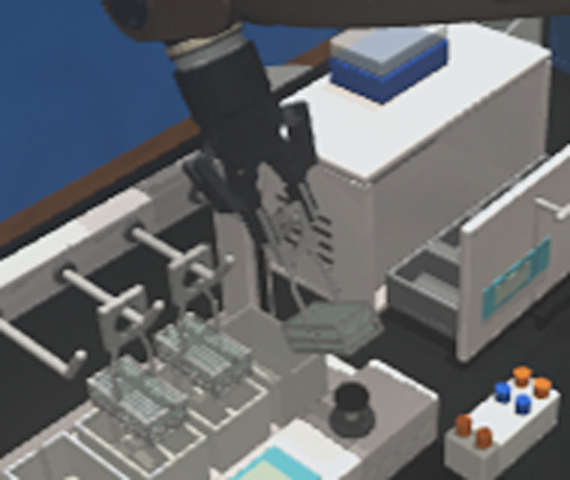

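Racks A and B hang at crop (125,390) and (200,340). Rack C's eye is over the tip of peg 3 at (290,225).

```bash
python3 -m crank '[[0.8,0,0.4,0,0,0],[1.6,0,0.7,0,0,0],[2.5,0,0.25,0,0,0],[3.4,0,-0.25,0,0,0],[4.2,0,-0.7,0,0,0],[4.5,0,-0.7,0,0.12,0],[4.7,0,-0.7,0,0.25,0],[4.9,0,-0.7,0,0.38,0],[5.1,0,-0.65,0,0.5,0],[5.1,0,-0.65,0,0.5,0]]' && python3 -m crank '[[0,0,0,0,0,0],[0,0,0.25,0,0,0],[0,0,0.5,0,0,0],[0,0,0.5,0,0,0]]'
python3 - <<'E'
from h import *
st(); eye(3,.004)
E
```

```text
time: 30.5
eef_pos: [0.5862, 0.1, 0.2266]
tcp_rot: [1.0, -0.009, -0.0, -0.0]
contact_force: [-0.7, -0.1, -0.6]
opening: 0.498
finger_force: 61.7
time: 30.9
eef_pos: [0.5888, 0.0995, 0.2219]
tcp_rot: [1.0, -0.009, 0.0, 0.0]
contact_force: [-0.3, -0.3, 3.2]
opening: 0.499
finger_force: 62.2
t 30.9 p [0.5888 0.0995 0.2219] eul [-0.018 -0.    -0.   ] F [-0.3 -0.3  3.2] op 0.499 ff 62.2 q [-0.    0.12  1.78 -0.    1.23  1.59]
eye rel peg 3 [ 0.8  0.3 -9.1]
```

```bash
python3 -m crank '[[0,0,0,0,0,0],[0,0,0,0,0,0],[0,0,0,0,0,0],[0,0,0,0,0,0],[0,0,-2,0,0,0],[0,0,-5,0,0,0],[0,0,-10,0,0,0],[0,0,-14,0,0,0],[0,0,-14,0,0,0],[0,0,-14,0,0,0]]' 0.68
python3 - <<'E'
from h import *
st(); row([.395,-.236,.33],Rt(.02))
E
```

```text
time: 31.9
eef_pos: [0.5881, 0.0996, 0.3627]
tcp_rot: [1.0, -0.009, 0.002, 0.0]
contact_force: [-0.8, -0.3, -0.6]
opening: 0.677
finger_force: 0.0
t 31.9 p [0.5881 0.0996 0.3627] eul [-0.018 -0.003  0.   ] F [-0.8 -0.3 -0.6] op 0.677 ff 0.0 q [-0.    0.04  1.62 -0.    1.48  1.59]
row [-18.71  33.91   3.21] [ 0.    -0.003 -0.038]
```

```bash
python3 -m crank '[[-18.7,33.9,3,0,0,-0.038],[-18.7,33.9,3,0,0,-0.038],[-18.7,33.9,3,0,0,-0.038],[-18.7,33.9,3,0,0,-0.038],[-18.7,33.9,3,0,0,-0.038],[-18.7,33.9,3,0,0,-0.038],[-18.7,33.9,3,0,0,-0.038],[-18.7,33.9,3,0,0,-0.038],[-18.7,33.9,3,0,0,-0.038],[-18.7,33.9,3,0,0,-0.038]]' 0
python3 meas.py 10; python3 -c "
from h import *
p=cv2.imread('pics/side10.png');cv2.imwrite('pics/c10.png',cv2.resize(p[140:330,190:430],None,fx=3,fy=3))
row([.395,-.236,.14],Rt(.02))"
```

```text
time: 32.9
eef_pos: [0.3938, -0.2359, 0.329]
tcp_rot: [1.0, 0.009, -0.001, -0.002]
contact_force: [0.3, 0.0, -0.6]
opening: 0.001
finger_force: 0.0
top peg [230 204  18  28 312] [0.5803 0.2525 0.1374] [0.544 0.236 0.113] [0.627 0.277 0.201] 87.1 [47. 87.]
top peg [255 204  18  29 312] [0.5796 0.1747 0.1372] [0.544 0.156 0.111] [0.626 0.201 0.208] 87.9 [47. 96.]
top peg [283 205   4   6  21] [0.6216 0.1153 0.1355] [0.613 0.11  0.114] [0.629 0.12  0.149] 2.3 [18. 10.]
top peg [281 206  17  28 279] [0.5769 0.0963 0.1367] [0.543 0.077 0.109] [0.625 0.121 0.21 ] 88.3 [47. 85.]
top peg [228 212   5  11  25] [0.5828 0.2784 0.1673] [0.572 0.269 0.13 ] [0.591 0.283 0.216] 54.0 [13. 21.]
side tray [358 183  57  55 605] [ 0.4723 -0.2479  0.1535] [ 0.47  -0.395  0.127] [ 0.475 -0.101  0.178] 0.1 [  7. 325.]
side tray [353 227   8  16  45] [ 0.4738 -0.0754  0.1506] [ 0.47  -0.094  0.127] [ 0.48  -0.07   0.179] 88.6 [27. 11.]
side peg [ 229  228   74   71 2016] [0.583  0.1856 0.1451] [0.547 0.08  0.115] [0.628 0.279 0.212] 89.6 [210.  90.]
t 33.05 p [ 0.395  -0.2349  0.3304] eul [0.022 0.001 0.001] F [-0.5 -0.4 -0.1] op -0.003 ff 0.0 q [-0.76 -0.27  1.96  0.    1.45  0.79]
row [1.000e-02 1.400e-01 1.904e+01] [-0.001  0.001  0.002]
```

View pics/c10.png

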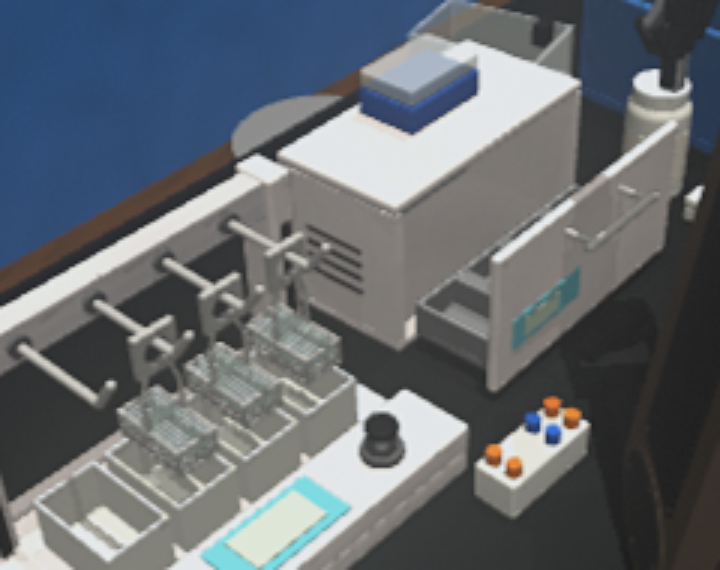

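All three racks hang, the tray is empty, and the front of the drawer is clear. I'll push it shut.

```bash
python3 -m crank '[[0,0,5,0,0,0],[0,0,10,0,0,0],[0,0,14,0,0,0],[0,0,17,0,0,0],[0,0,19,0,0,0],[0,0,19,0,0,0],[0,0,19,0,0,0]]' && python3 -m crank '[[1,0,0,0,0,0],[2,0,0,0,0,0],[4,0,0,0,0,0],[6,0,0,0,0,0],[8,0,0,0,0,0],[10,0,0,0,0,0],[11.5,0,0,0,0,0],[12.8,0,0,0,0,0],[13.6,0,0,0,0,0],[13.6,0,0,0,0,0]]' && python3 -m crank '[[0.2,0,0,0,0,0],[0.2,0,0,0,0,0],[0.2,0,0,0,0,0]]'
```

```text
time: 33.75
eef_pos: [0.3953, -0.2353, 0.1415]
tcp_rot: [1.0, 0.011, 0.0, -0.0]
contact_force: [0.2, -0.4, 0.2]
opening: 0.003
finger_force: 0.0
time: 34.75
eef_pos: [0.532, -0.2332, 0.1416]
tcp_rot: [1.0, 0.01, 0.001, 0.0]
contact_force: [-0.2, -0.3, 0.5]
opening: -0.0
finger_force: 0.0
time: 35.05
eef_pos: [0.5323, -0.2331, 0.1411]
tcp_rot: [1.0, 0.01, -0.0, -0.0]
contact_force: [-0.0, -0.3, 0.4]
opening: 0.001
finger_force: 0.0
```

```bash
python3 -m crank '[[0.3,0,0,0,0,0],[0.6,0,0,0,0,0],[0.6,0,0,0,0,0]]'; python3 - <<'E'
from h import *
st()
for n in ("top","side"):
    p,d=shot(n,n+"11"); P=cloud(n,d); X,Y,Z=P[...,0],P[...,1],P[...,2]
    h=(Y>-.31)&(Y<-.16)&(abs(Y+.235)>.03)&(X<.583)&(X>.50)&(Z>.14)&(Z<.18); q=P[h]
    if len(q): print(n,"handle",len(q),q.min(0).round(4),q.max(0).round(4),q.mean(0).round(4))
    P=cloud(n,np.load(f"pics/{n}0.npy")); X,Y,Z=P[...,0],P[...,1],P[...,2]
    h=(Y>-.31)&(Y<-.16)&(abs(Y+.235)>.03)&(X<.583)&(X>.50)&(Z>.14)&(Z<.18); q=P[h]; print(n,"ref",len(q),q.min(0).round(4),q.mean(0).round(4))
E
```

```text
time: 35.35
eef_pos: [0.5383, -0.233, 0.1411]
tcp_rot: [1.0, 0.01, -0.001, -0.0]
contact_force: [-2.5, 0.2, 1.6]
opening: -0.003
finger_force: 1.3
t 35.35 p [ 0.5383 -0.233   0.1411] eul [0.02  0.001 0.   ] F [-2.5  0.2  1.6] op -0.003 ff 1.3 q [-0.58  0.18  1.87 -0.    1.09  0.97]
top handle 7 [ 0.5768 -0.1863  0.1479] [ 0.5828 -0.1813  0.1673] [ 0.58   -0.1831  0.1598]
top ref 117 [ 0.5473 -0.2998  0.1506] [ 0.5589 -0.2357  0.1611]
side handle 50 [ 0.5479 -0.2966  0.1538] [ 0.5827 -0.1728  0.1679] [ 0.5593 -0.1964  0.1617]
side ref 83 [ 0.5475 -0.301   0.1554] [ 0.5598 -0.2308  0.1621]
```

```bash
python3 -m crank '[[0.3,0,0,0,0,0],[0.5,0,0,0,0,0],[0.5,0,0,0,0,0]]'; python3 -m crank '[[-1,0,0,0,0,0],[-2.5,0,0,0,0,0],[-2.5,0,-4,0,0,0],[-2.5,0,-9,0,0,0],[-2.5,0,-13,0,0,0],[-2.5,0,-13,0,0,0],[-2.5,0,-13,0,0,0]]'
python3 -c "
from h import *
st(); row([.464,.106,.26],Rt(-.018))"
```

```text
time: 35.75
eef_pos: [0.5384, -0.233, 0.141]
tcp_rot: [1.0, 0.011, -0.008, -0.001]
contact_force: [-18.8, -0.5, 9.7]
opening: 0.0
finger_force: 9.6
time: 36.45
eef_pos: [0.5196, -0.2338, 0.2729]
tcp_rot: [1.0, 0.01, 0.002, 0.001]
contact_force: [-0.0, 0.3, -1.0]
opening: 0.005
finger_force: 0.0
t 36.45 p [ 0.5196 -0.2338  0.2729] eul [ 0.02  -0.004 -0.002] F [-0.   0.3 -1. ] op 0.005 ff 0.0 q [-0.6   0.02  1.8   0.    1.32  0.95]
row [ -4.88 -34.09   1.19] [ 0.002 -0.004  0.038]
```

```bash
python3 -m crank '[[-4.9,-5,0,0,0,0],[-4.9,-10,0,0,0,0],[-4.9,-15,0,0,0,0.038],[-4.9,-20,0,0,0,0.038],[-4.9,-25,0,0,0,0.038],[-4.9,-30,0,0,0,0.038],[-4.9,-34.1,0,0,0,0.038],[-4.9,-34.1,0,0,0,0.038],[-4.9,-34.1,0,0,0,0.038],[-4.9,-34.1,0,0,0,0.038]]'
python3 - <<'E'
from h import *
ctrl.read_camera('side');st(); row([.464,.106,.105],Rt(-.018))
p,d=shot('side','side12'); P=cloud('side',d); X,Y,Z=P[...,0],P[...,1],P[...,2]
m=(X>.43)&(X<.5)&(Y>.07)&(Y<.14)&(Z>.09)&(Z<.115); q=P[m]; print(len(q),q.mean(0),q.min(0),q.max(0))
p,d=shot('top','top12'); P=cloud('top',np.load('pics/top0.npy')); X,Y,Z=P[...,0],P[...,1],P[...,2]
m=(X>.43)&(X<.5)&(Y>.07)&(Y<.14)&(Z>.09)&(Z<.115); q=P[m]; print(len(q),q.mean(0),q.min(0),q.max(0))
E
```

```text
time: 37.45
eef_pos: [0.4625, 0.1059, 0.2697]
tcp_rot: [1.0, -0.009, -0.001, 0.0]
contact_force: [0.1, 0.3, 0.4]
opening: 0.002
finger_force: 0.0
t 37.5 p [0.4627 0.1054 0.2701] eul [-0.02   0.002 -0.   ] F [ 0.2 -0.4 -0.2] op 0.001 ff 0.0 q [ 0.01 -0.2   2.01 -0.    1.33  1.6 ]
row [ 0.15 -0.07 16.51] [ 0.     0.002 -0.002]
99 [0.4679934  0.10669704 0.09871226] [0.45301358 0.08626623 0.09088777] [0.48616984 0.12148121 0.1044903 ]
84 [0.4662463  0.10594577 0.09925287] [0.45052167 0.09060911 0.09025479] [0.48138079 0.12308906 0.11046712]
```

```bash
python3 -m crank '[[0.4,0,4,0,0,0],[0.4,0,8,0,0,0],[0.4,0,12,0,0,0],[0.4,0,15,0,0,0],[0.4,0,16.3,0,0,0],[0.4,0,16.3,0,0,0]]'; python3 -m crank '[[0,0,0.5,0,0,0],[0,0,1,0,0,0],[0,0,1.5,0,0,0],[0,0,1.7,0,0,0],[0,0,1.7,0,0,0]]'
```

```text
time: 38.2
eef_pos: [0.4657, 0.1055, 0.1064]
tcp_rot: [1.0, -0.01, -0.002, 0.0]
contact_force: [0.2, 0.0, 0.0]
opening: 0.003
finger_force: 0.0
time: 38.7
eef_pos: [0.4687, 0.1063, 0.093]
tcp_rot: [1.0, -0.009, 0.002, 0.0]
contact_force: [0.4, -1.2, 6.9]
opening: 0.001
finger_force: 3.2
```

```bash
python3 -m crank '[[0,0,0.3,0,0,0],[0,0,0.6,0,0,0],[0,0,0.7,0,0,0],[0,0,0.7,0,0,0],[0,0,0.7,0,0,0]]'
```

```text
time: 39.2
eef_pos: [0.469, 0.1063, 0.0898]
tcp_rot: [1.0, -0.008, 0.001, 0.001]
contact_force: [-9.9, -2.5, 26.5]
opening: -0.004
finger_force: 13.1
```

The plunger is at its stop: 26 N against the 8 N spring, TCP at 0.090 m. I'll release it and back off.

```bash
python3 -m crank '[[0,0,0,0,0,0],[0,0,0,0,0,0],[0,0,-2,0,0,0],[0,0,-6,0,0,0],[-2,0,-11,0,0,0],[-4,8,-16,0,0,0],[-4,13,-20,0,0,0],[-4,18,-20,0,0,0],[-4,23,-20,0,0,0],[-4,23,-20,0,0,0]]'
python3 meas.py 13; python3 - <<'E'
from h import *
for n in ("side","top"):
    P=cloud(n,np.load(f'pics/{n}13.npy')); X,Y,Z=P[...,0],P[...,1],P[...,2]
    m=(X>.43)&(X<.5)&(Y>.07)&(Y<.14)&(Z>.08)&(Z<.115); q=P[m]; print(n,"plunger top",np.percentile(q[:,2],90) if len(q) else None)
    h=(Y>-.31)&(Y<-.16)&(X<.583)&(X>.50)&(Z>.14)&(Z<.18); q=P[h]; print("handle",len(q),q.min(0),q.mean(0))
p=cv2.imread('pics/side13.png');cv2.imwrite('pics/c13.png',cv2.resize(p[130:430,130:430],None,fx=2,fy=2))
E
```

```text
time: 40.2
eef_pos: [0.4227, -0.1199, 0.2848]
tcp_rot: [1.0, -0.009, 0.001, 0.001]
contact_force: [0.8, 1.1, -0.6]
opening: -0.001
finger_force: 0.0
top tray [343 217 100  16 499] [ 0.5756 -0.2221  0.1559] [ 0.548 -0.361  0.128] [ 0.59  -0.083  0.177] 0.2 [ 44. 319.]
top peg [230 203  18  29 315] [0.5805 0.2525 0.1371] [0.544 0.236 0.111] [0.627 0.277 0.204] 86.4 [46. 97.]
top peg [254 205  19  28 315] [0.5794 0.1748 0.1389] [0.544 0.156 0.113] [0.626 0.201 0.215] 87.5 [48. 86.]
top peg [283 205   4   6  22] [0.6213 0.1151 0.1349] [0.614 0.11  0.119] [0.627 0.12  0.148] 83.7 [10. 15.]
top peg [280 206  18  28 282] [0.5768 0.0964 0.1377] [0.544 0.077 0.11 ] [0.625 0.121 0.211] 88.8 [46. 84.]
top peg [228 212   5  11  24] [0.5827 0.2787 0.165 ] [0.57  0.27  0.123] [0.591 0.283 0.215] 75.1 [13. 25.]
side tray [343 189  34  21 157] [ 0.5639 -0.2311  0.1607] [ 0.549 -0.296  0.137] [ 0.59  -0.174  0.174] 0.1 [ 42. 166.]
side tray [325 208  19  18 115] [ 0.5888 -0.1079  0.1507] [ 0.587 -0.155  0.127] [ 0.59  -0.073  0.177] 0.4 [ 4. 90.]
side peg [ 229  228   74   71 2011] [0.5829 0.1856 0.1451] [0.547 0.08  0.115] [0.629 0.279 0.213] 89.7 [211.  89.]
t 40.35 p [ 0.4229 -0.1209  0.2842] eul [-0.024 -0.002 -0.001] F [ 0.   1.5 -0.3] op -0.002 ff 0.0 q [-0.51 -0.3   2.06  0.    1.38  1.08]
side plunger top 0.10209977893089701
handle 127 [ 0.54812106 -0.30209185  0.15386807] [ 0.55816271 -0.23226882  0.16203154]
top plunger top 0.10449863526199721
handle 189 [ 0.54589102 -0.29991884  0.14919404] [ 0.55587244 -0.23517418  0.16160688]
```

View pics/c13.png

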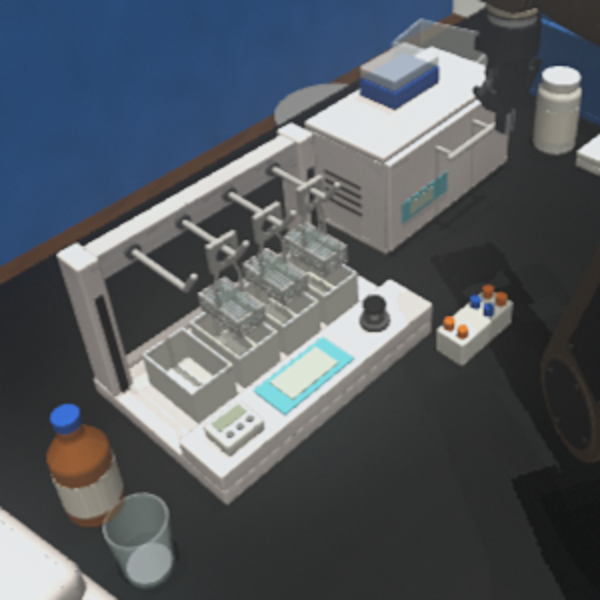

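Three racks hang on their pegs at crop (230,285), (275,260) and (315,235). The drawer is shut, the plunger is up at (375,310), and the bystanders haven't moved. Handing in.

```bash
python3 -c "
from plant import ctrl
print(ctrl.sign_off())"
```

```text
the job is handed in; nothing more can be done
None
```

The job is handed in: all three racks that were in the drawer hang on pegs 1–3, the drawer is shut, the start plunger was pressed to its stop and is back up, and the bystanders are in place; sign-off returned no verdict.

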